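# Spread a snap ring with the pliers and hold it at the axle's groove

## Robot

A 6-joint arm with a two-finger parallel gripper is mounted at the origin on a cart in front of the work surface, level with it; the furniture and walls round the work are solid. World frame = base frame: x ahead of the robot, y to its left, z up, the work surface at z = 0. Lengths are in m, angles in rad, forces in N, time in s.
With the tool pointing down it reaches from about 0.35 to 0.975 m from the base axis. Payload 17.4 kg.
Tool frame: the origin (TCP) lies midway between the tips of the shut fingers; the grasp point (between the pads) lies 19 mm behind it; z points along the fingers, x is the direction in which the jaws open and shut, and the axes are right-handed (so a half turn about z gives the same grasp; the last joint's range is limited). The gripper opens to 85 mm and grips with 20 to 120 N. Pads are 22 mm wide; open, the fingers measure 114 mm over their backs; the gripper's body (76 mm by 85 mm) begins 54 mm behind the grasp point. The pads swing forward as they close: fully open they stand 13 mm farther back than shut.
Start: joints at [1.262, 0.116, 1.442, -0, 1.584, -0.038], TCP at [0.181, 0.65, 0.231] pointing down, gripper open.
Joint ranges: [-2.83, 2.83], [-0.83, 2.19], [0.07, 2.5], [-1.14, 4.28], [0.01, 3], [-2.97, 2.97]. Speed limits (rad/s): [1.89, 1.89, 2.22, 3.14, 3.14, 3.14].

## Interface

Orientations are given as a unit quaternion [w, x, y, z].
In Python, from station import * gives the robot as it stands.
- The arm moves only by the tool servo_tool, never from a script. Its argument "targets" is a list of rows, each a list of 3 entries, a list of its own where there are three numbers: the shift along the tool's x, y, z in m, then the turn about the tool's z in rad, then the opening in per cent of the stroke, from 0 (shut) to 100 (fully open). In form: [[[tx, ty, tz], turn, hand], ...]. A call has exactly 5 rows; each row is the pose to reach, as a shift and turn from the pose commanded when the call began, along the tool's axes at that moment; what a row does not reach only later rows make up. A row lasts 1/8 s, in which the tool goes at most 62.5 mm and 10.7 degrees, less where a joint would pass 70% of its speed; a pose out of reach is approached as far as the arm can. A call with a gripper value outside its range is refused whole. The fingers move at their own pace and stop on an object; the grip force is fixed at half the most. Time passes only in rows, so rows that repeat a pose let the fingers close, or fill a call up. It gives the time, the measured TCP pose, the force and the opening at its end, in the units of the state.
- state(): the state, without advancing time (a new reading comes with each control period).
- capture(name): name is "scene" or "top" or "wrist"; returns the picture (480x640x3 uint8, blue, green, red); there is no depth.
- camera_model(name): a dict with "mtx" (3x3 intrinsics, pixels), "k1" (the pictures are not rectified: a ray, as slopes to the right and down, at radius r is drawn at 1 + k1 r^2 times it, then the intrinsics apply), "origin" and "orientation" of the camera in the world. Camera axes: x right, y down, z forward; pixel columns grow to the right and rows downward; lengths in m; the calibration is good to about 2 mm. A picture is of the moment at which its call begins: read the wrist's pose just before it. camera_model takes no time and is no camera call; for the wrist camera it gives the pose at the moment of the call.
- job_done(): hands the job in, once; it reports no verdict.
The state is a dict: "clock": time; "joint_pos": joint angles; "dq": joint speeds; "effort": joint torques, N m; "position": TCP position; "orientation": TCP orientation; "contact_force": force on the tool from outside, world axes, zero at the start; "torque": the same for the moment, N m; "finger_gap": finger opening in m.
Only numpy, scipy, OpenCV 4.12 (cv2) and the standard library are available. Lean on these libraries where they do the work, as an engineer would, in place of code of your own. Each camera call takes 0.05 s, during which the arm holds its last target.

## Task

The wheel is on its upright stub axle and wants its snap ring. Draw the snap-ring pliers up out of the slotted tool block, set their closed tips in the gap between the ears of the snap ring that lies over the edge of the wooden block, squeeze the handles fully to spread the ring, lift it off and slide it down over the end of the axle, square and without forcing it, to the groove just above the thrust washer. Finish while holding it there: handles still squeezed, the ring spread round the axle, level with the groove, centred and clear of the axle, so that I can check it before it is let snap in; leave the oil bottle, the tin and the tape roll alone.

Things in the scene. Friction and masses are not known exactly. Their poses are not given: they have to be found in the camera images.
- pliers: Straight steel snap-ring pliers, black rubber grips, 168 mm long, upright, tips down, in the tool block's slot. Origin at the pivot bolt; z points up from tips to handles, y is the way handles and tips move, x square to the flat (same turned half round). The thick dark joint (22 mm along x, 36 along y, from 12 mm below to 10 mm above the origin) rests on the block's top across the slot.
- pliers_handles (a point): Point midway between the grips at their widest (a blunt bow), 62 mm above the pivot: hold here from above, fingers closing along the pliers' y. Width over the outer faces here: 58 mm at rest, 48 mm when the tips meet the ring's ears, 26 mm at the built-in stop. Outer faces are parallel above this point at rest, below it at the stop. Grips are 13 mm thick along x, end 18 mm above this point.
- pliers_tips (a point): Point midway between the tips, 80 mm below the pivot. The outside of each tip has a V notch, 12 mm long in x, 8 mm high at its mouth and 3 mm deep, that catches an ear's inner edge and levels the ring; its lower lip is the foot. Closed: 9 mm over both feet, mid-notch 84 mm and feet's bottom 90 mm below the pivot. At the stop: notches 80 mm, feet 86 mm below it, notches 51 mm apart.
- jaw_l (a joint): Angle of one jaw of the pliers (rad): 0 handles apart and tips shut, 0.27 squeezed to the stop; the other jaw moves with it. Squeezing moves the tips APART; a spring pushes the handles back out: about 5 N on each handle at rest, 15 N at the stop with the ring on; 40 N does no harm. The notches rise 4 mm towards the pivot on the way.
- ring: Snap ring of bare steel, 45 mm over its round part, 33 mm bore when relaxed, 4 mm thick, with two straight ears that stick out 16 mm beside the gap. It lies flat on the wooden block with the ears jutting out over the block's edge. Origin at the centre of the relaxed bore on the underside; z up through the bore, the gap and the ears point along -x.
- ring_gap (a point): Middle of the ring's gap, half-way up its thickness, where the tips of the pliers belong (32 mm from the relaxed bore centre along the ring's -x). The relaxed gap is 21 mm wide here along the ring's y; it is 17 mm at the ends of the ears and about 28 mm at their root. It overhangs the block's edge by about 14 mm.
- ring_bore (a point): Centre of the opening of the fully spread ring, half-way up its thickness (4 mm from the ring's origin along its -x, about 25 mm from the pliers' axis when spread). A shaft 35 mm thick passes here with about 2.5 mm to spare all round.
- ring_arm_l (a joint): How far one springy arm of the ring is bent out (rad): 0 relaxed, about 0.31 with the pliers squeezed to their stop; the other arm moves with it. The axle passes from about 0.2 upward.
- rest_block: Loose block of pine, 60 x 100 x 40 mm, on which the ring lies. Origin at the centre of the underside; the ring's ears jut out over its -x face.
- tool_block: Fixed block of light wood, 62 x 110 x 84 mm, with a slot 13 mm wide along x and 64 mm long along y right through it, in which the pliers stand; in small holes near its corners three steel punches stand 6 to 11 mm proud. Origin at the centre of the underside.
- axle: Fixed grey cart wheel with black tyre, 111 mm across, lying flat on a square steel flange, its stub axle of steel standing upright through the middle. Origin on the axis at the bench; z is the axis. The steel thrust washer on the hub is 72 mm across and its top is 50 mm above the bench.
- axle_groove (a point): Point on the axis of the axle at the middle height of the groove, 56 mm above the bench and 6 mm above the washer. The groove is 8 mm wide; the axle is 35 mm thick, 31 mm in the groove. When the feet of the squeezed pliers touch the washer, the ring is level with the groove.
- axle_end (a point): Centre of the upper end of the axle, 79 mm above the bench, with a 3 mm chamfer round it.
- oil_bottle: Bystander: blue squeeze bottle, 45 mm across and 140 mm tall. Origin at its underside.
- tin: Bystander: grey round tin, 80 mm across and 44 mm tall. Origin at its underside.
- tape: Bystander: roll of tape, 93 mm across and 24 mm tall. Origin at its underside.
Things that resemble listed ones, but are neither listed nor needed, are in the scene too. What is shaped like the pliers but turquoise is not meant.

How it is judged:
By the outcome, as a careful person would: the job done as asked, in the order asked, and still so for the second after the job is handed in, while the arm keeps its last pose, push and grip.
It also fails if it takes over 43 s, if anything falls off the work surface, if the arm or the gripper's body presses on something with over 40 N, if the wrist force passes 120 N, or if a joint passes its speed limit or range.

## Working session

There is one attempt and no reset: what is moved stays moved. The work goes in short steps, Python scripts to look and compute and a tool call to move; the robot and the scene stay as the last step left them, time stands still between calls to the robot, and variables do not carry over. Pictures are saved under pics/ and viewed, and the job is handed in when it is done.

Besides the shell and the picture viewer there is one more tool, called after ">>>" by a JSON object that holds its "name" and its "arguments", one argument or row to a line. servo_tool: Moves the arm, as the interface text tells. Its arguments: {"type":"object","properties":{"targets":{"type":"array","items":{"type":"array"}}},"required":["targets"]}

```bash
ls; mkdir -p pics; python3 - <<'E'
from station import *
import cv2
s=state();print(s)
for n in ["scene","top","wrist"]:
    m=camera_model(n);print(n,m)
    cv2.imwrite(f"pics/{n}0.png",capture(n))
E
```

```text
pics
{'clock': 0.0, 'joint_pos': array([ 1.26220296e+00,  1.16486491e-01,  1.44228045e+00,  3.79368741e-05,
        1.58400083e+00, -3.78321056e-02]), 'dq': array([ 6.73728578e-05, -1.02132309e-03, -1.01073249e-03,  1.06216620e-03,
       -2.23101023e-03, -2.92911774e-04]), 'effort': array([-4.53911734e-04, -7.31977057e+01, -6.32499075e+01, -1.34445590e-04,
        6.20849009e-03,  1.75197908e-05]), 'position': array([0.18049825, 0.65021605, 0.2305524 ]), 'orientation': array([ 3.22122712e-04,  7.96072907e-01,  6.05200447e-01, -4.91754339e-04]), 'contact_force': array([ 0.67003284,  0.57089709, -0.05265283]), 'torque': array([ 0.00695456,  0.01891817, -0.05048261]), 'finger_gap': 0.08520817916706823}
scene {'mtx': array([[474.49429912,   0.        , 312.16539091],
       [  0.        , 474.49429912, 235.92767183],
       [  0.        ,   0.        ,   1.        ]]), 'k1': -0.0036100268662335572, 'origin': array([0.16551455, 0.56107122, 0.81978002]), 'orientation': array([ 0.10977898, -0.2355833 ,  0.87859903, -0.40064053])}
top {'mtx': array([[508.98138182,   0.        , 320.50699184],
       [  0.        , 508.98138182, 229.2929763 ],
       [  0.        ,   0.        ,   1.        ]]), 'k1': -0.1034535534917266, 'origin': array([ 0.34623204, -0.22934164,  1.20695561]), 'orientation': array([-0.09561807,  0.85897247, -0.49996487,  0.05530471])}
wrist {'mtx': array([[405.03331943,   0.        , 322.13346361],
       [  0.        , 405.03331943, 246.07141808],
       [  0.        ,   0.        ,   1.        ]]), 'k1': 0.005639492547663195, 'origin': array([0.1086076 , 0.67126998, 0.37243133]), 'orientation': array([0.11921762, 0.78712509, 0.59848225, 0.08966745])}
```

View pics/scene0.png

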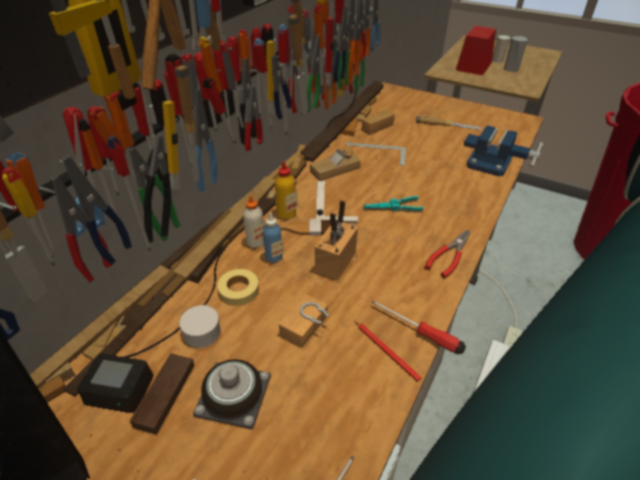

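View pics/top0.png

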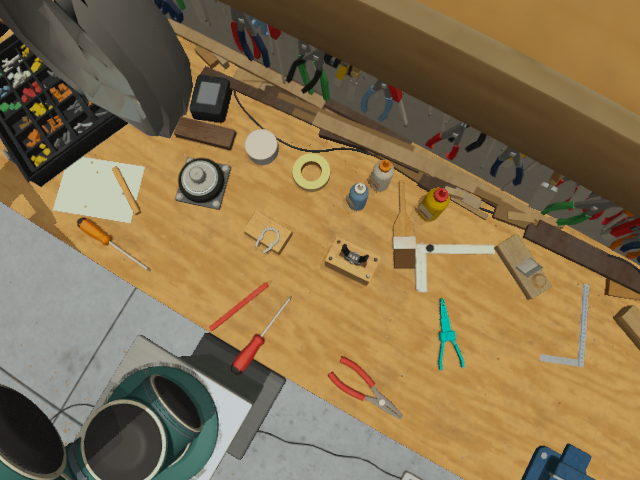

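View pics/wrist0.png

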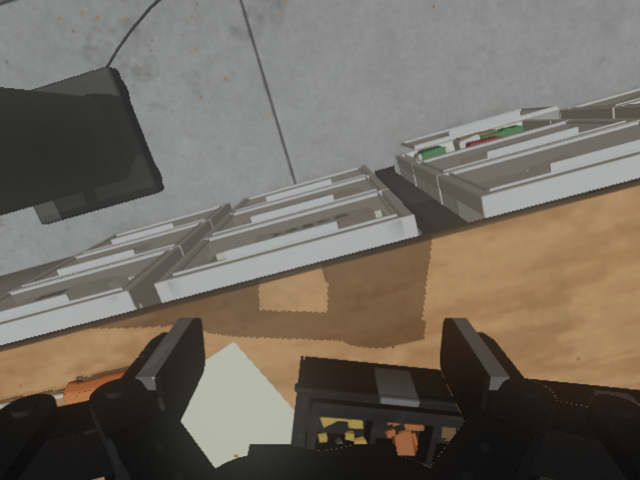

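The top view shows the pliers in the tool block (~352,256), the ring on the pine block (~268,238) and the wheel (~202,180). The turquoise look-alike at (447,333) isn't the one meant. I'll enlarge to measure.

```bash
cat > h.py <<'E'
import numpy as np,cv2,json
from scipy.spatial.transform import Rotation as R
def rot(q): return R.from_quat([q[1],q[2],q[3],q[0]]).as_matrix()
def ray(m,uv):
    K=m['mtx'];d=np.array([(uv[0]-K[0,2])/K[0,0],(uv[1]-K[1,2])/K[1,1]]);r=d.copy()
    for _ in range(30): r=d/(1+m['k1']*(r@r))
    return np.array(m['origin']),rot(m['orientation'])@np.array([r[0],r[1],1])
def plane(m,uv,z):
    o,d=ray(m,uv);return o+d*(z-o[2])/d[2]
def tri(m1,a,m2,b):
    o1,d1=ray(m1,a);o2,d2=ray(m2,b);d1/=np.linalg.norm(d1);d2/=np.linalg.norm(d2)
    A=np.c_[d1,-d2];t=np.linalg.lstsq(A,o2-o1,rcond=None)[0]
    p,q=o1+d1*t[0],o2+d2*t[1];return (p+q)/2,np.linalg.norm(p-q)
def proj(m,P):
    p=rot(m['orientation']).T@(np.array(P)-m['origin']);s=p[:2]/p[2];s=s*(1+m['k1']*(s@s));K=m['mtx']
    return np.array([s[0]*K[0,0]+K[0,2],s[1]*K[1,1]+K[1,2]])
E
python3 - <<'E'
import cv2
t=cv2.imread('pics/top0.png');s=cv2.imread('pics/scene0.png')
def crop(im,x,y,w,h,f,n): cv2.imwrite(f'pics/{n}.png',cv2.resize(im[y:y+h,x:x+w],None,fx=f,fy=f,interpolation=cv2.INTER_CUBIC))
crop(t,235,200,160,100,5,'c_top')
crop(t,160,140,90,80,7,'c_axle')
crop(s,270,190,100,160,3.7,'c_scene')
E
```

```text
(no output)
```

View pics/c_top.png

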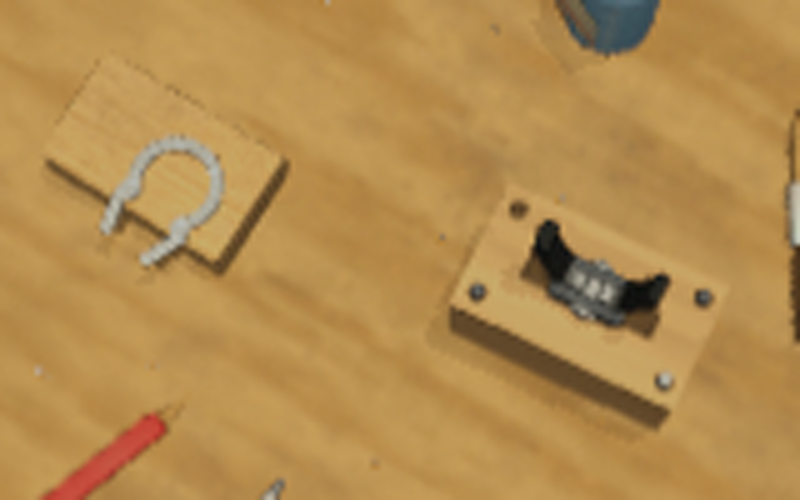

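View pics/c_axle.png

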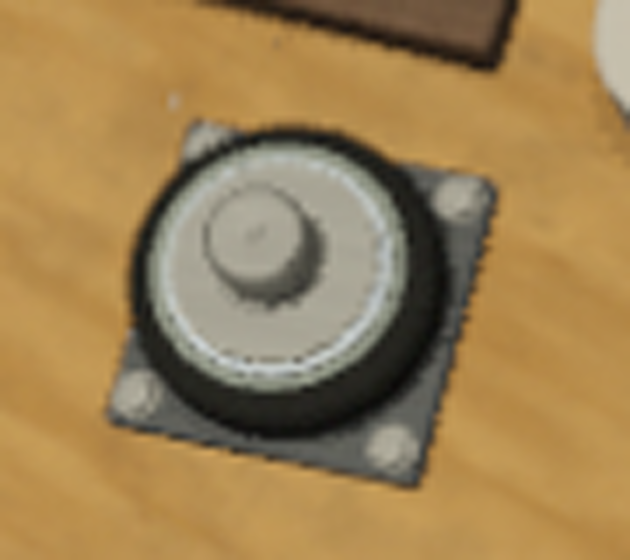

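View pics/c_scene.png

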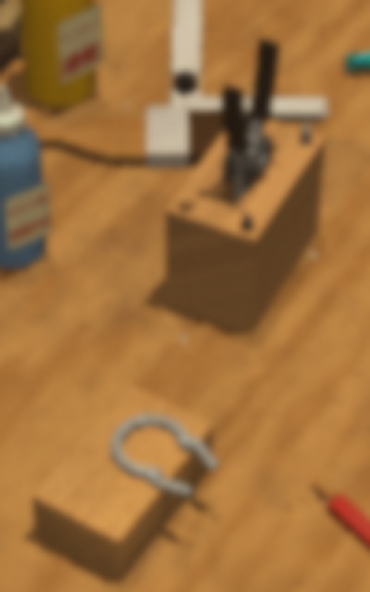

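```bash
python3 - <<'E'
from station import *
from h import *
m=camera_model('top');sc=camera_model('scene')
c=lambda p:(np.array(p)/5+[235,200]-0.4)
def show(n,p,z): 
    P=plane(m,c(p),z);print(n,P.round(4),proj(sc,P).round(1));return P
tb=[show('tb',p,.084) for p in [(510,183),(730,288),(668,405),(450,308)]]
print('tb c',np.mean(tb,0), 'edges',[np.linalg.norm(tb[i]-tb[(i+1)%4]).round(4) for i in range(4)],[np.degrees(np.arctan2(*(tb[(i+1)%4]-tb[i])[[1,0]])).round(1) for i in range(4)])
rb=[show('rb',p,.040) for p in [(108,58),(288,160),(222,272),(45,160)]]
print('rb c',np.mean(rb,0), 'edges',[np.linalg.norm(rb[i]-rb[(i+1)%4]).round(4) for i in range(4)],[np.degrees(np.arctan2(*(rb[(i+1)%4]-rb[i])[[1,0]])).round(1) for i in range(4)])
h1=show('h1',(547,230),.176);h2=show('h2',(658,280),.176);print((h1+h2)/2,np.linalg.norm(h1-h2),np.degrees(np.arctan2(*(h2-h1)[[1,0]])))
show('ear1',(107,228),.042);show('ear2',(147,260),.042);show('ringtop',(178,140),.042)
show('pivot',(595,285),.107)
ax=np.array([256,240])/7+[160,140]-.43
P=plane(m,ax,.079);print('axle',P,proj(sc,P))
s=cv2.imread('pics/scene0.png')
cv2.imwrite('pics/s_axle.png',cv2.resize(s[340:440,180:290],None,fx=6,fy=6,interpolation=cv2.INTER_CUBIC))
E
```

```text
tb [ 0.5697 -0.1434  0.084 ] [315.2 246.4]
tb [ 0.5764 -0.2525  0.084 ] [334.9 219.7]
tb [ 0.5165 -0.2533  0.084 ] [356.9 227.3]
tb [ 0.5067 -0.1479  0.084 ] [340.3 254.5]
tb c [ 0.54232966 -0.19926454  0.084     ] edges [np.float64(0.1093), np.float64(0.0599), np.float64(0.1059), np.float64(0.0631)] [np.float64(-86.5), np.float64(-179.2), np.float64(95.3), np.float64(4.1)]
rb [0.5371 0.0555 0.04  ] [281.1 323.3]
rb [ 0.5366 -0.0439  0.04  ] [305.8 292.4]
rb [ 0.4753 -0.0441  0.04  ] [330.3 302.9]
rb [0.48   0.0556 0.04  ] [304.7 334.6]
rb c [0.50726341 0.00575877 0.04      ] edges [np.float64(0.0994), np.float64(0.0613), np.float64(0.0999), np.float64(0.0571)] [np.float64(-90.3), np.float64(-179.8), np.float64(87.3), np.float64(-0.2)]
h1 [ 0.5416 -0.1733  0.176 ] [333.1 211.7]
h2 [ 0.5459 -0.2232  0.176 ] [341.8 199.4]
[ 0.54374284 -0.19826289  0.176     ] 0.05002683566660681 -85.14364551945505
ear1 [0.4664 0.0129 0.042 ] [320.9 322.1]
ear2 [ 0.4627 -0.0112  0.042 ] [328.1 314.9]
ringtop [0.519  0.0056 0.042 ] [301. 310.]
pivot [ 0.5436 -0.1998  0.107 ] [336.9 228.7]
axle [0.53843866 0.21633745 0.079     ] [230.66948689 370.85143126]
```

View pics/s_axle.png

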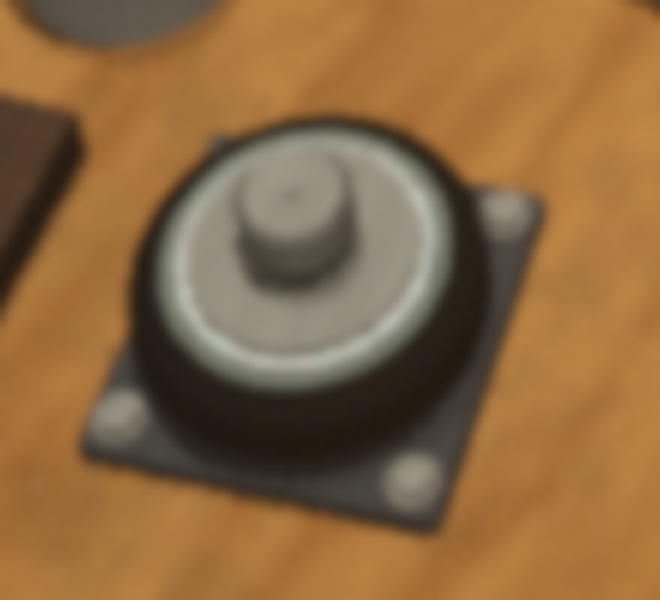

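```bash
python3 - <<'E'
from station import *
from h import *
m=camera_model('top');sc=camera_model('scene');w=camera_model('wrist');s=state()
Rt=rot(s['orientation']);T=s['position']
print('cam in tool',Rt.T@(w['origin']-T)); print((Rt.T@rot(w['orientation'])).round(4))
print('tcp in wrist',proj(w,T),'tcp in top',proj(m,T))
for n,p in dict(oil=(358,205),oil_top=(358,188),tin=(262,150),ledge=(330,140),tape=(311,172),edge=(100,255)).items(): print(n,plane(m,p,0.0).round(3))
# view for camera: tips 142+... position in tool frame
for P in [(0,0,0),(0,0,.061),(0,0,.123),(0,-.025,.123),(0,.025,.123)]:
    print(P,proj(w,T+Rt@np.array(P)))
E
```

```text
cam in tool [ 0.00087422 -0.07494633 -0.1418469 ]
[[ 1.000e+00  1.000e-04 -5.000e-04]
 [ 1.000e-04  9.555e-01  2.950e-01]
 [ 5.000e-04 -2.950e-01  9.555e-01]]
tcp in wrist [320.0651741 322.5671987] tcp in top [-72.49666325 197.29964687]
oil [ 0.681 -0.144  0.   ]
oil_top [ 0.719 -0.124  0.   ]
tin [0.688 0.136 0.   ]
ledge [ 0.796 -0.001  0.   ]
tape [ 0.698 -0.001  0.   ]
edge [0.259 0.344 0.   ]
(0, 0, 0) [320.0651741 322.5671987]
(0, 0, 0.061) [320.67640009 268.15412772]
(0, 0, 0.123) [321.03210217 236.47843318]
(0, -0.025, 0.123) [320.99962181 200.08174731]
(0, 0.025, 0.123) [321.06279282 270.97252168]
```

>>> {"name": "servo_tool", "arguments": {
  "targets": [
    [[-0.043, 0.043, -0.003], 0.18, 100],
    [[-0.086, 0.086, -0.006], 0.36, 100],
    [[-0.129, 0.129, -0.009], 0.54, 100],
    [[-0.172, 0.172, -0.012], 0.72, 100],
    [[-0.215, 0.215, -0.015], 0.9, 100]
  ]
}}

```text
clock: 0.78
position: [0.3307, 0.3839, 0.2463]
orientation: [0.0, 0.981, 0.196, 0.0]
contact_force: [1.0, 0.9, -0.3]
finger_gap: 0.0852
```

>>> {"name": "servo_tool", "arguments": {
  "targets": [
    [[0.007, 0.06, -0.003], 0.186, 100],
    [[0.014, 0.12, -0.006], 0.372, 100],
    [[0.021, 0.18, -0.009], 0.558, 100],
    [[0.028, 0.24, -0.012], 0.744, 100],
    [[0.036, 0.301, -0.014], 0.93, 100]
  ]
}}

```text
clock: 1.4
position: [0.4812, 0.1206, 0.2606]
orientation: [-0.0, 0.964, -0.265, 0.0]
contact_force: [0.9, 0.8, -0.3]
finger_gap: 0.0858
```

```bash
cat >> h.py <<'E'
def snap(n):
    """capture wrist + save model"""
    from station import camera_model,capture,state
    import pickle
    m=camera_model('wrist');s=state();im=capture('wrist');cv2.imwrite(f'pics/{n}.png',im);pickle.dump((m,s),open(f'pics/{n}.pkl','wb'));return m,s,im
def load(n):
    import pickle;m,s=pickle.load(open(f'pics/{n}.pkl','rb'));return m,s,cv2.imread(f'pics/{n}.png')
E
python3 - <<'E'
from h import *
m,s,im=snap('w1');print(s['position'],s['orientation'])
E
```

```text
[0.48115038 0.12059418 0.26056143] [-1.70289495e-04  9.64286907e-01 -2.64859692e-01  2.74815366e-04]
```

View pics/w1.png

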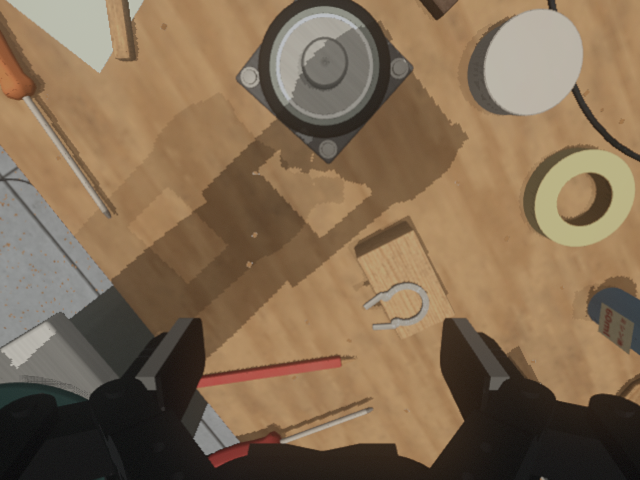

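The wrist view shows the axle end at about (325,62). The ring is at (404,303) on the pine block, with its ears pointing left at (370,300)-(375,325).

```bash
python3 - <<'E'
from h import *
m,s,im=load('w1')
cv2.imwrite('pics/w1r.png',cv2.resize(im[210:350,340:460],None,fx=5,fy=5,interpolation=cv2.INTER_CUBIC)[:600])
cv2.imwrite('pics/w1a.png',cv2.resize(im[0:150,250:400],None,fx=4,fy=4,interpolation=cv2.INTER_CUBIC))
E
```

```text
(no output)
```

View pics/w1r.png

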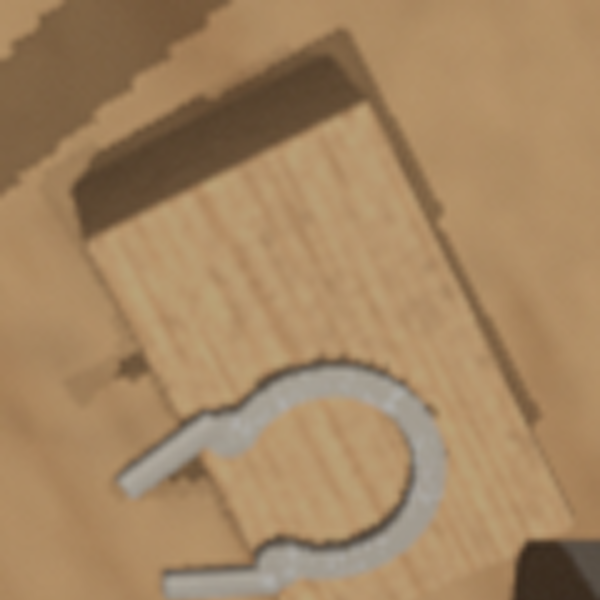

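View pics/w1a.png

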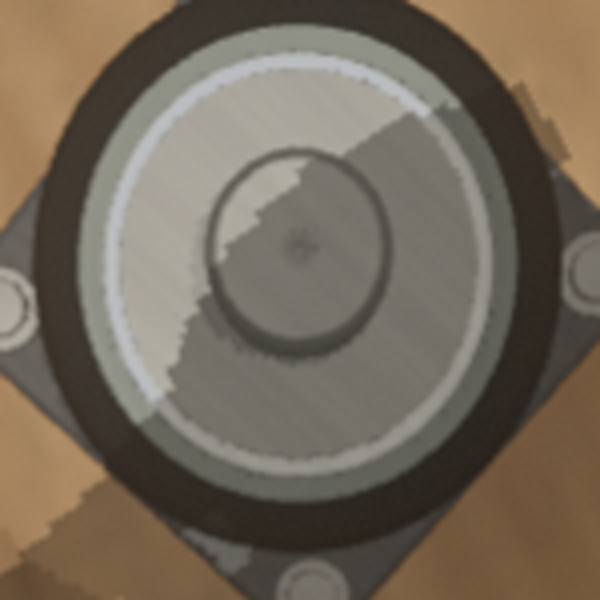

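```bash
python3 - <<'E'
from h import *
from scipy.optimize import least_squares
m,s,im=load('w1')
c=lambda p,f,o:np.array(p)/f+o-0.5+.5/f
P=[plane(m,c(p,5,[340,210]),.044)[:2] for p in [(330,364),(275,385),(400,395),(435,440),(443,480),(408,550),(340,578)]]
f=lambda q:np.hypot(*(np.array(P)-q[:2]).T)-q[2]
r=least_squares(f,[.49,0,.022]);print('ring c,r',r.x,r.fun.round(4))
e1=plane(m,c((135,497),5,[340,210]),.044);e2=plane(m,c((165,572),5,[340,210]),.044)
o1=plane(m,c((118,482),5,[340,210]),.044);o2=plane(m,c((163,598),5,[340,210]),.044)
mid=(o1+o2)[:2]/2;mi=(e1+e2)[:2]/2
print('ears',e1,e2,np.linalg.norm(e1-e2),np.linalg.norm(o1-o2),mi,mid)
for d in (r.x[:2]-mi,r.x[:2]-mid):print(np.degrees(np.arctan2(d[1],d[0])),np.linalg.norm(d))
b=[plane(m,c(p,5,[340,210]),.040)[:2] for p in [(85,240),(368,100),(575,520),(250,545)]];
print('block',np.array(b).round(4)); 
for i,j in((0,3),(1,2),(0,1)):
    d=b[j]-b[i];print(np.degrees(np.arctan2(d[1],d[0])),np.linalg.norm(d))
print('axle',plane(m,c((300,243),4,[250,0]),.079),plane(m,c((300,246),4,[250,0]),.079), 'washer/hub ctr',plane(m,c((298,262),4,[250,0]),.05))
E
```

```text
ring c,r [ 0.50187041 -0.0015839   0.02256321] [ 0.0011 -0.0004 -0.0008 -0.0004  0.0003  0.0006 -0.0004]
ears [0.46814485 0.01359468 0.044     ] [ 0.46537948 -0.00364492  0.044     ] 0.017459988885554403 0.026938812686558445 [0.46676216 0.00497488] [0.46457605 0.00480854]
-10.581781637908751 0.035715636283625805
-9.726268759054438 0.03783824060035344
block [[ 0.4852  0.0633]
 [ 0.5436  0.0604]
 [ 0.5398 -0.037 ]
 [ 0.4821 -0.0091]]
-92.47312154010731 0.07247796723369775
-92.23400562171172 0.09749682042925169
-2.821043556235113 0.058432101784875526
axle [0.54339544 0.22133761 0.079     ] [0.54313986 0.22090571 0.079     ] washer/hub ctr [0.54335429 0.22171134 0.05      ]
```

>>> {"name": "servo_tool", "arguments": {
  "targets": [
    [[0.039, 0.049, 0], 0.186, 100],
    [[0.078, 0.098, 0], 0.372, 100],
    [[0.117, 0.147, 0], 0.558, 100],
    [[0.156, 0.196, 0], 0.744, 100],
    [[0.195, 0.245, 0], 0.93, 100]
  ]
}}

```text
clock: 2.08
position: [0.5247, -0.1889, 0.2603]
orientation: [-0.0, 0.743, -0.669, 0.0]
contact_force: [0.1, 0.7, -0.7]
finger_gap: 0.0855
```

```bash
python3 - <<'E'
from h import *
m,s,im=snap('w2');print(s['position'],s['orientation'])
E
```

```text
[ 0.52472661 -0.18893006  0.26030308] [-7.26550634e-05  7.43113705e-01 -6.69165158e-01  8.62365079e-05]
```

View pics/w2.png

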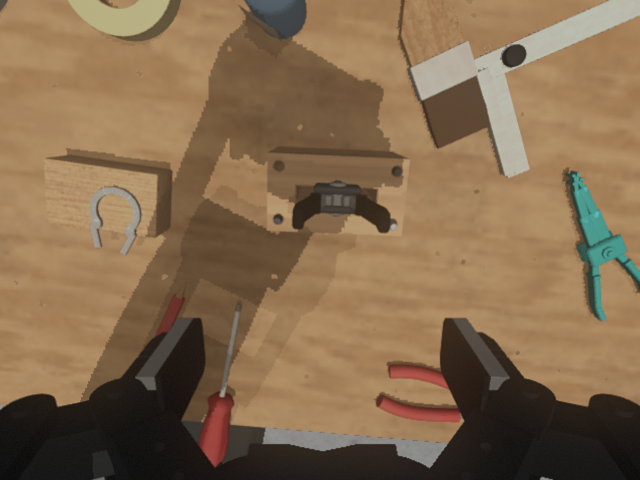

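The black-gripped steel pliers stand in the tool block at about (340,205). The turquoise look-alike at (600,250) and the red pliers at (420,395) don't fit. The ring is visible again at (115,215). I'll confirm the pliers in an enlarged crop.

```bash
python3 - <<'E'
from h import *
m,s,im=load('w2')
cv2.imwrite('pics/w2p.png',cv2.resize(im[140:245,255:415],None,fx=5,fy=5,interpolation=cv2.INTER_CUBIC))
cv2.imwrite('pics/w2r.png',cv2.resize(im[140:260,30:180],None,fx=5,fy=5,interpolation=cv2.INTER_CUBIC))
E
```

```text
(no output)
```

View pics/w2p.png

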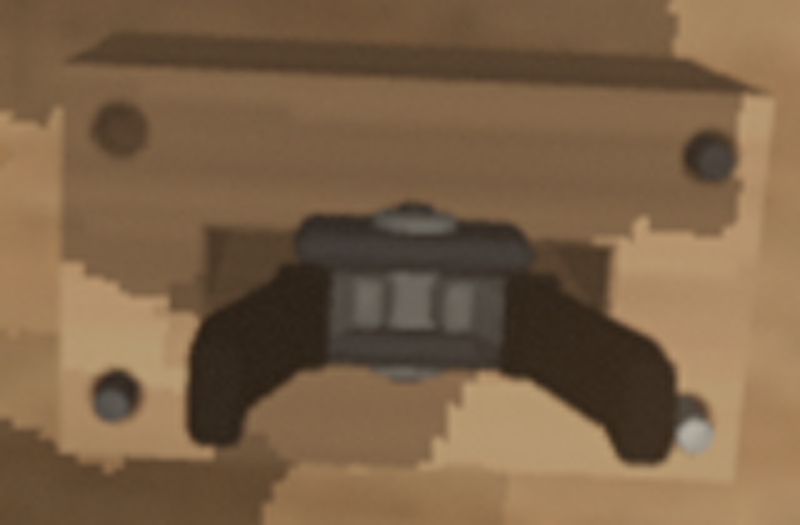

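View pics/w2r.png

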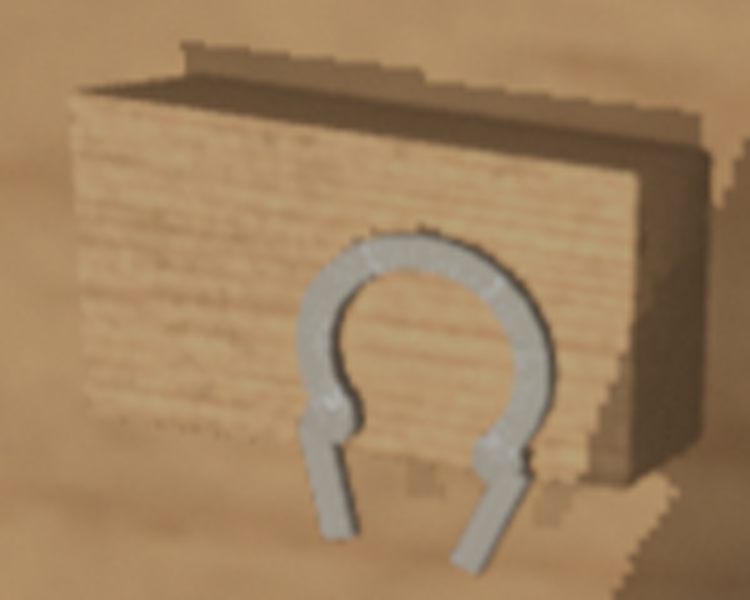

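```bash
python3 - <<'E'
from h import *
from scipy.optimize import least_squares
m,s,im=load('w2')
c=lambda p,o:np.array(p)/5+o-0.4
pp=lambda p,z:plane(m,c(p,[255,140]),z)[:2]
l=pp((188,400),.170);r=pp((678,420),.170);print('handles',l,r,(l+r)/2,np.linalg.norm(l-r),np.degrees(np.arctan2(*(r-l)[::-1])))
l=pp((215,440),.176);r=pp((643,460),.176);print('ends -x side',l,r,(l+r)/2,np.degrees(np.arctan2(*(r-l)[::-1])))
print('bolt ends z96',pp((410,208),.096),pp((405,375),.096),'joint top',pp((415,222),.106),pp((405,360),.106), pp((297,240),.106),pp((532,250),.106))
tb=[pp(p,.084) for p in [(65,62),(772,95),(735,483),(58,452)]];tb=np.array(tb);print('tb',tb.mean(0),tb)
for i in range(4):
    d=tb[(i+1)%4]-tb[i];print(np.linalg.norm(d),np.degrees(np.arctan2(d[1],d[0])))
q=lambda p,z=.044:plane(m,c(p,[30,140]),z)[:2]
P=[q(p) for p in [(297,340),(310,290),(350,250),(410,233),(480,255),(530,305),(550,365)]]
r=least_squares(lambda x:np.hypot(*(np.array(P)-x[:2]).T)-x[2],[.49,0,.022]);print('ring',r.x,r.fun.round(4))
e1=q((357,537));e2=q((452,558));o1=q((325,537));o2=q((478,572))
print(e1,e2,np.linalg.norm(e1-e2),o1,o2)
for mi in((e1+e2)/2,(o1+o2)/2):
    d=r.x[:2]-mi;print(mi,np.degrees(np.arctan2(d[1],d[0])),np.linalg.norm(d))
E
```

```text
handles [ 0.54333937 -0.16868795] [ 0.54695416 -0.22636295] [ 0.54514677 -0.19752545] 0.05778816559054689 -86.41367205659724
ends -x side [ 0.54042534 -0.17247362] [ 0.54320757 -0.22188238] [ 0.54181645 -0.197178  ] -86.77705761121591
bolt ends z96 [ 0.5582272  -0.19580785] [ 0.53258609 -0.19799739] joint top [ 0.55765597 -0.19626277] [ 0.53707412 -0.19715857] [ 0.55323509 -0.17937556] [ 0.55536818 -0.21380871]
tb [ 0.54545747 -0.1973802 ] [[ 0.57322082 -0.14123522]
 [ 0.57962363 -0.24988441]
 [ 0.5176418  -0.25430082]
 [ 0.51134364 -0.14410036]]
0.10883768561995966 -86.62740270820348
0.062138966794368526 -175.92437015330324
0.11038028633434872 93.27100479355657
0.06194348224374293 2.6511149382487154
ring [ 0.50327558 -0.00280039  0.02242525] [ 0.0002 -0.0001 -0.0003  0.0002  0.0001 -0.     -0.0001]
[0.46796125 0.01121828] [ 0.46566529 -0.00602514] 0.017395593932238385 [0.46734645 0.01708107] [ 0.46340465 -0.01070447]
[0.46681327 0.00259657] -8.41949108599946 0.03685956199128294
[0.46537555 0.0031883 ] -8.979223045098294 0.03837025441508046
```

Pliers confirmed: steel joint, black grips, in the slotted block. Their centre is at about (0.5455, -0.1973) with y at -86.6°. Descending.

>>> {"name": "servo_tool", "arguments": {
  "targets": [
    [[0.0105, -0.02, 0.02], 0.045, 100],
    [[0.0105, -0.02, 0.06], 0.045, 100],
    [[0.0105, -0.02, 0.1], 0.045, 100],
    [[0.0105, -0.02, 0.123], 0.045, 100],
    [[0.0105, -0.02, 0.123], 0.045, 100]
  ]
}}

```text
clock: 2.75
position: [0.5451, -0.1946, 0.1355]
orientation: [0.001, 0.73, -0.683, -0.002]
contact_force: [0.0, -0.7, 0.1]
finger_gap: 0.0851
```

```bash
python3 - <<'E'
from h import *
m,s,im=snap('w3');print(s['position'],s['orientation'],s['contact_force'])
E
```

```text
[ 0.5451296  -0.19461006  0.13547883] [ 5.95659649e-04  7.30082890e-01 -6.83356566e-01 -1.55631319e-03] [ 0.02851861 -0.71363858  0.08053042]
```

View pics/w3.png

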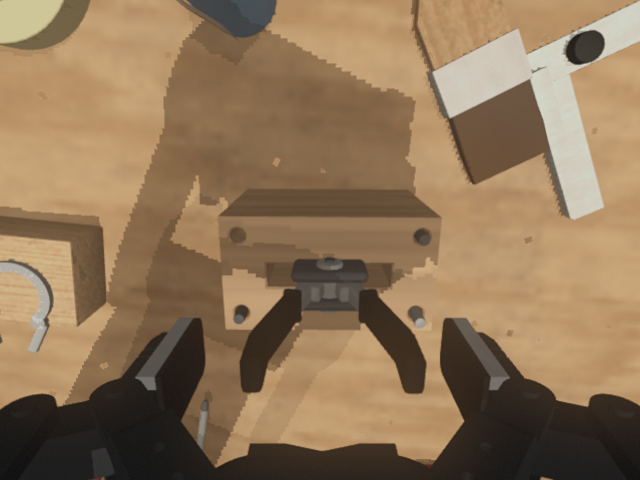

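>>> {"name": "servo_tool", "arguments": {
  "targets": [
    [[0.003, 0, -0.002], 0, 100],
    [[0.003, 0, -0.002], 0, 75],
    [[0.003, 0, -0.002], 0, 66],
    [[0.003, 0, -0.002], 0, 66],
    [[0.003, 0, -0.002], 0, 66]
  ]
}}

```text
clock: 3.42
position: [0.5465, -0.1981, 0.1404]
orientation: [-0.0, 0.73, -0.683, 0.001]
contact_force: [-1.0, 0.5, 6.1]
finger_gap: 0.0567
```

```bash
python3 - <<'E'
from h import *
m,s,im=snap('w4');print(s['position'],s['orientation'],s['contact_force'],s['finger_gap'])
E
```

```text
[ 0.54653082 -0.19807012  0.14044391] [-3.71267041e-04  7.29999977e-01 -6.83446749e-01  6.60855056e-04] [-1.00382993  0.5188874   6.10291983] 0.056650829842967924
```

View pics/w4.png

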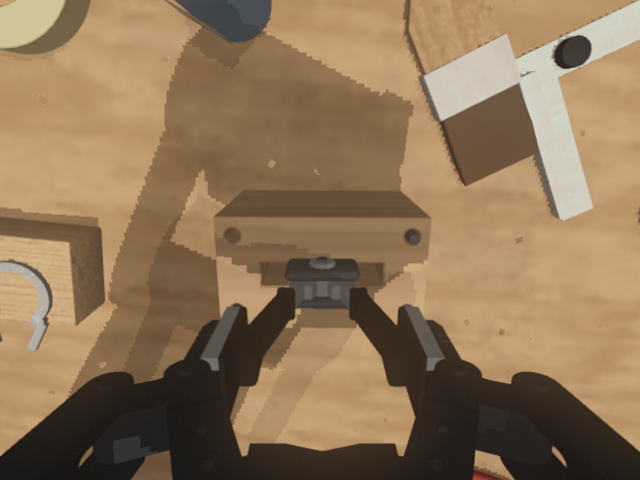

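>>> {"name": "servo_tool", "arguments": {
  "targets": [
    [[0, 0, -0.01], 0, 66],
    [[0, 0, -0.03], 0, 66],
    [[0, 0, -0.055], 0, 66],
    [[0, 0, -0.085], 0, 66],
    [[0, 0, -0.11], 0, 66]
  ]
}}

```text
clock: 4.1
position: [0.5462, -0.1981, 0.2521]
orientation: [-0.0, 0.73, -0.683, 0.001]
contact_force: [-0.2, 0.1, -1.5]
finger_gap: 0.0565
```

```bash
python3 - <<'E'
from h import *
m,s,im=snap('w5');print(s['position'],s['orientation'],s['contact_force'],s['finger_gap'])
E
```

```text
[ 0.54618085 -0.19810278  0.25205347] [-2.59617375e-04  7.29970530e-01 -6.83478171e-01  7.39464434e-04] [-0.15025681  0.08429826 -1.46983063] 0.05651681031045816
```

View pics/w5.png

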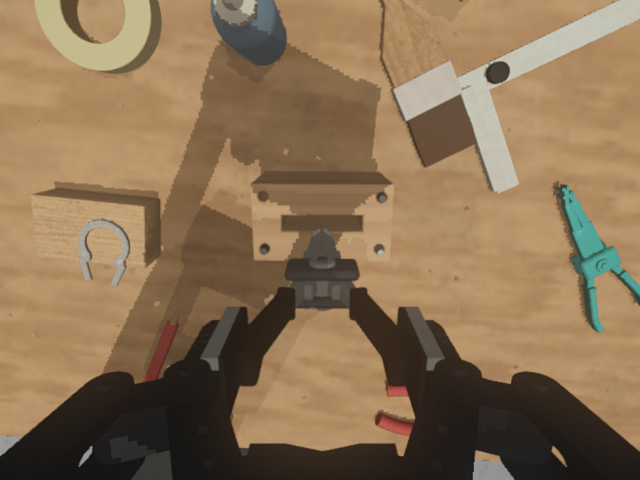

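Pliers held upright, with the closed tips at (321,232) clear of the block. Next, hover above the ring gap.

>>> {"name": "servo_tool", "arguments": {
  "targets": [
    [[-0.051, 0.015, 0], 0.06, 66],
    [[-0.103, 0.031, 0.02], 0.12, 66],
    [[-0.154, 0.046, 0.04], 0.18, 66],
    [[-0.205, 0.061, 0.058], 0.223, 66],
    [[-0.205, 0.061, 0.058], 0.223, 66]
  ]
}}

```text
clock: 4.78
position: [0.4704, 0.0049, 0.1907]
orientation: [-0.0, -0.651, 0.759, 0.0]
contact_force: [0.4, -0.6, -2.0]
finger_gap: 0.0565
```

```bash
python3 - <<'E'
from h import *
m,s,im=snap('w6');print(s['position'],s['orientation'],s['contact_force'],s['finger_gap'])
cv2.imwrite('pics/w6c.png',cv2.resize(im[150:310,220:420],None,fx=4,fy=3.75,interpolation=cv2.INTER_CUBIC))
E
```

```text
[0.47041209 0.0049335  0.19069865] [-1.63607952e-04 -6.50531773e-01  7.59478893e-01  4.44091509e-04] [ 0.37740682 -0.60373386 -2.01202412] 0.05652123074630361
```

View pics/w6c.png

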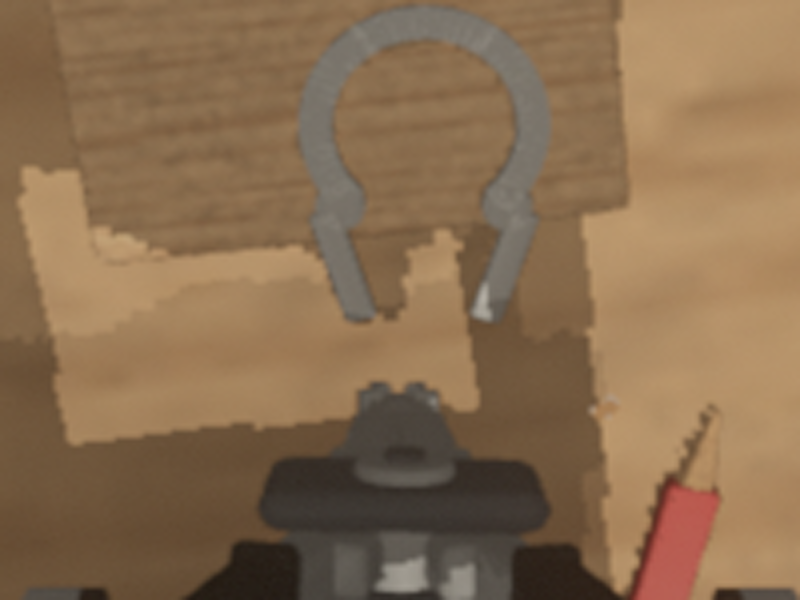

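```bash
python3 - <<'E'
from h import *
from scipy.optimize import least_squares
m,s,im=load('w6')
Rt=rot(s['orientation']);T=s['position']
c=lambda p:np.array([p[0]/4+220-.375,p[1]/3.75+150-.37])
def q(p,z=.044): return (Rt.T@(plane(m,c(p),z)-T))[:2]
P=[q(p) for p in [(300,125),(305,90),(340,35),(420,5),(500,30),(545,90),(550,130)]]
r=least_squares(lambda x:np.hypot(*(np.array(P)-x[:2]).T)-x[2],[0,-.03,.022]);print('ring tool',r.x,r.fun.round(4))
e1=q((375,316));e2=q((470,318));o1=q((346,320));o2=q((497,322))
print(e1,e2,o1,o2)
for mi in((e1+e2)/2,(o1+o2)/2):
    d=r.x[:2]-mi;print(mi,np.degrees(np.arctan2(d[0],-d[1])),np.linalg.norm(d))
d=(r.x[:2]-(e1+e2)/2);d/=np.linalg.norm(d);g=r.x[:2]-.032*d;print('gap in tool',g)
for z in (.124,.128,.134): print(z,((proj(m,T+Rt@[0,0,z])-[220,150])*[4,3.75]).round(1),((proj(m,T+Rt@[0,-.006,z])-[220,150])*[4,3.75]).round(1))
E
```

```text
ring tool [ 0.00190933 -0.03361863  0.02223007] [-0.0001 -0.0001  0.0002  0.     -0.0002  0.      0.0001]
[-0.00716359  0.00389966] [0.01038613 0.00431042] [-0.01252906  0.00471733] [0.01538759 0.00512984]
[0.00161127 0.00410504] 0.45269909353207 0.037724846763815184
[0.00142927 0.00492359] 0.7136178262093772 0.038545204850063304
gap in tool [ 0.0016565  -0.00161963]
0.124 [412.7 327.3] [412.7 295.4]
0.128 [412.6 321.3] [412.6 289.8]
0.134 [412.5 312.7] [412.5 281.7]
```

The tips show at px (320,254) where (322,230) was expected, so the pliers have swung about 6° about the pad axis, tips toward the robot. I'll right them with a light touch against the far side of the fixed tool block, then come back with gentler moves.

>>> {"name": "servo_tool", "arguments": {
  "targets": [
    [[0.003, -0.003, -0.03], 0, 66],
    [[0.015, -0.015, -0.045], -0.04, 66],
    [[0.04, -0.04, -0.045], -0.08, 66],
    [[0.07, -0.07, -0.045], -0.12, 66],
    [[0.105, -0.103, -0.045], -0.17, 66]
  ]
}}

```text
clock: 5.45
position: [0.5581, -0.1198, 0.2372]
orientation: [-0.0, 0.712, -0.702, 0.001]
contact_force: [-0.0, -0.6, -1.0]
finger_gap: 0.0565
```

>>> {"name": "servo_tool", "arguments": {
  "targets": [
    [[0.048, -0.024, 0], -0.03, 66],
    [[0.072, -0.04, 0], -0.045, 66],
    [[0.083, -0.052, 0.0], -0.045, 66],
    [[0.083, -0.058, 0.0], -0.045, 66],
    [[0.083, -0.058, 0.0], -0.045, 66]
  ]
}}

```text
clock: 6.08
position: [0.6163, -0.1989, 0.2365]
orientation: [-0.0, 0.727, -0.686, -0.0]
contact_force: [0.8, 0.1, -1.6]
finger_gap: 0.0567
```

```bash
python3 - <<'E'
from h import *
m,s,im=snap('w7');print(s['position'],s['orientation'],s['contact_force'],s['finger_gap'])
Rt=rot(s['orientation']);T=s['position']
for z in (.124,.134): print(z,proj(m,T+Rt@[0,0,z]))
E
```

```text
[ 0.61628543 -0.19891846  0.23648642] [-6.36288970e-05  7.27410540e-01 -6.86202523e-01 -2.55570518e-06] [ 0.75161552  0.10303659 -1.63847374] 0.05665180154375885
0.124 [323.0146993  237.41082274]
0.134 [322.98107823 233.50745456]
```

View pics/w7.png

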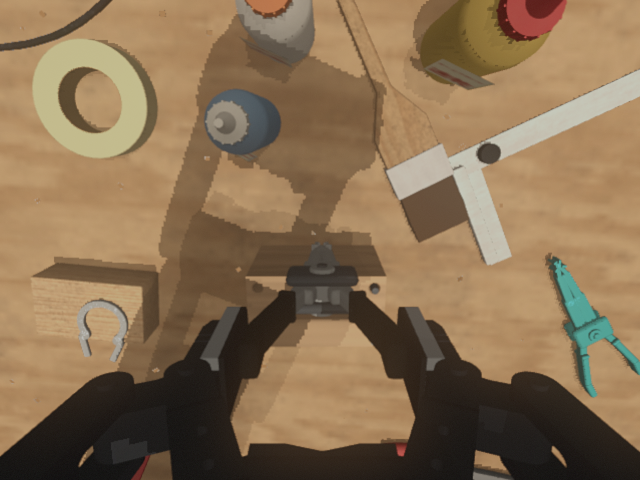

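>>> {"name": "servo_tool", "arguments": {
  "targets": [
    [[0, 0, 0.01], 0, 66],
    [[0, 0, 0.025], 0, 66],
    [[0, 0.004, 0.034], 0, 66],
    [[0, 0.012, 0.034], 0, 66],
    [[0, 0.02, 0.034], 0, 66]
  ]
}}

```text
clock: 6.75
position: [0.5956, -0.2008, 0.2026]
orientation: [-0.0, 0.727, -0.686, 0.0]
contact_force: [-0.5, -0.3, -1.7]
finger_gap: 0.0562
```

>>> {"name": "servo_tool", "arguments": {
  "targets": [
    [[0, 0.004, 0], 0, 66],
    [[0, 0.007, 0], 0, 66],
    [[0, 0.01, 0], 0, 66],
    [[0, 0.012, 0], 0, 66],
    [[0, 0.013, 0], 0, 66]
  ]
}}

```text
clock: 7.38
position: [0.5831, -0.2015, 0.2023]
orientation: [0.0, 0.727, -0.686, 0.0]
contact_force: [1.4, -0.6, -0.8]
finger_gap: 0.0563
```

```bash
python3 - <<'E'
from h import *
m,s,im=snap('w8');print(s['position'],s['orientation'],s['contact_force'],s['finger_gap'])
Rt=rot(s['orientation']);T=s['position']
for z in (.124,.134): print(z,proj(m,T+Rt@[0,-.006,z]))
cv2.imwrite('pics/w8c.png',cv2.resize(im[170:330,220:420],None,fx=4,fy=3.75,interpolation=cv2.INTER_CUBIC))
E
```

```text
[ 0.58314082 -0.20151547  0.20231899] [ 1.03107539e-05  7.27244849e-01 -6.86378124e-01  6.45685819e-06] [ 1.36438587 -0.55168806 -0.76450017] 0.05629242151963379
0.124 [323.02767896 228.93567535]
0.134 [322.99311834 225.29384141]
```

View pics/w8c.png

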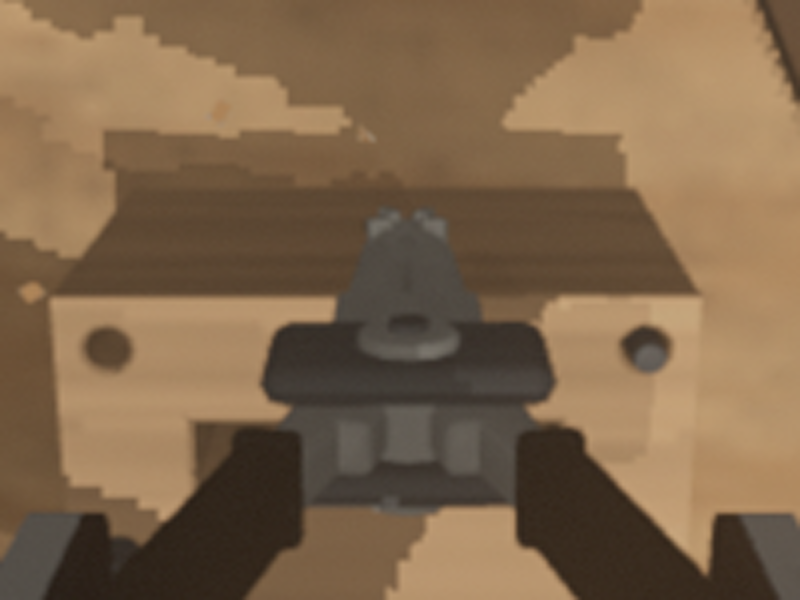

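>>> {"name": "servo_tool", "arguments": {
  "targets": [
    [[0, -0.001, 0], 0, 66],
    [[0, -0.003, -0.004], 0, 66],
    [[0, -0.004, -0.015], 0, 66],
    [[0, -0.004, -0.027], 0, 66],
    [[0, -0.004, -0.035], 0, 66]
  ]
}}

```text
clock: 8.05
position: [0.5874, -0.2013, 0.2387]
orientation: [-0.0, 0.727, -0.686, 0.001]
contact_force: [-0.4, 0.4, -2.2]
finger_gap: 0.0563
```

>>> {"name": "servo_tool", "arguments": {
  "targets": [
    [[-0.002, 0.001, 0], 0.003, 66],
    [[-0.008, 0.004, 0], 0.01, 66],
    [[-0.019, 0.009, 0], 0.02, 66],
    [[-0.034, 0.016, 0], 0.035, 66],
    [[-0.053, 0.026, 0], 0.055, 66]
  ]
}}

```text
clock: 8.68
position: [0.5575, -0.1487, 0.2371]
orientation: [0.0, 0.708, -0.707, -0.0]
contact_force: [-0.0, -0.7, -1.0]
finger_gap: 0.0566
```

>>> {"name": "servo_tool", "arguments": {
  "targets": [
    [[-0.0205, 0.0114, 0], 0.022, 66],
    [[-0.041, 0.0228, 0], 0.044, 66],
    [[-0.0615, 0.0342, 0], 0.066, 66],
    [[-0.082, 0.0456, 0], 0.088, 66],
    [[-0.1024, 0.0569, 0], 0.11, 66]
  ]
}}

```text
clock: 9.3
position: [0.5, -0.0463, 0.2373]
orientation: [0.0, -0.668, 0.744, -0.0]
contact_force: [0.4, -0.5, -1.0]
finger_gap: 0.0567
```

>>> {"name": "servo_tool", "arguments": {
  "targets": [
    [[-0.0166, 0.011, 0.005], 0.02, 66],
    [[-0.03, 0.02, 0.015], 0.035, 66],
    [[-0.039, 0.027, 0.028], 0.046, 66],
    [[-0.044, 0.0315, 0.04], 0.053, 66],
    [[-0.046, 0.0334, 0.046], 0.055, 66]
  ]
}}

```text
clock: 9.93
position: [0.4722, 0.0019, 0.1903]
orientation: [-0.0, -0.648, 0.762, 0.0]
contact_force: [-1.4, 0.2, -1.1]
finger_gap: 0.0563
```

```bash
python3 - <<'E'
from h import *
m,s,im=snap('w9');print(s['position'],s['orientation'],s['contact_force'],s['finger_gap'])
Rt=rot(s['orientation']);T=s['position']
for z in (.124,.134): print(z,((proj(m,T+Rt@[0,-.006,z])-[220,150])*[4,3.75]))
cv2.imwrite('pics/w9c.png',cv2.resize(im[150:310,220:420],None,fx=4,fy=3.75,interpolation=cv2.INTER_CUBIC))
E
```

```text
[0.47224959 0.00193171 0.19031939] [-3.06519834e-04 -6.47531019e-01  7.62038993e-01  2.41423902e-04] [-1.36650343  0.21511729 -1.10313445] 0.05626530996810218
0.124 [412.6070396  295.22222268]
0.134 [412.44460922 281.59140516]
```

View pics/w9c.png

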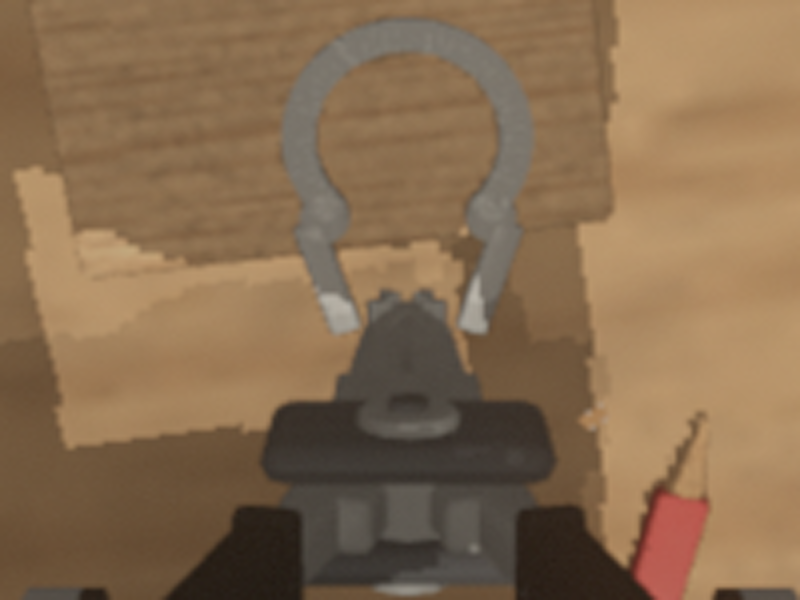

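Tips at crop (405,296) are between and level with the ear ends, the ring axis is aligned with the tool, and the pliers are upright. Lowering into the gap.

>>> {"name": "servo_tool", "arguments": {
  "targets": [
    [[0, 0, 0.003], 0, 66],
    [[0, 0, 0.008], 0, 66],
    [[0, 0, 0.013], 0, 66],
    [[0, 0, 0.017], 0, 66],
    [[0, 0, 0.018], 0, 66]
  ]
}}

```text
clock: 10.6
position: [0.4726, 0.0017, 0.173]
orientation: [-0.0, -0.647, 0.762, 0.0]
contact_force: [-0.1, -0.9, -0.9]
finger_gap: 0.0565
```

```bash
python3 - <<'E'
from h import *
from station import capture,camera_model
m,s,im=snap('w10');print(s['position'],s['orientation'],s['contact_force'],s['finger_gap'])
sc=capture('scene');ms=camera_model('scene')
u=proj(ms,[.471,.003,.042]).round().astype(int);print(u)
a=cv2.resize(im[150:310,220:420],None,fx=3.5,fy=3.5,interpolation=cv2.INTER_CUBIC)
b=cv2.resize(sc[u[1]-60:u[1]+30,u[0]-45:u[0]+45],None,fx=6,fy=6,interpolation=cv2.INTER_CUBIC)
cv2.imwrite('pics/w10c.png',a);cv2.imwrite('pics/s10c.png',b)
E
```

```text
[0.47262542 0.0016613  0.17298648] [-1.44844562e-04 -6.47474781e-01  7.62086851e-01  1.33975626e-04] [-0.12586196 -0.86791552 -0.91031103] 0.05648464564779498
[321 318]
```

View pics/w10c.png

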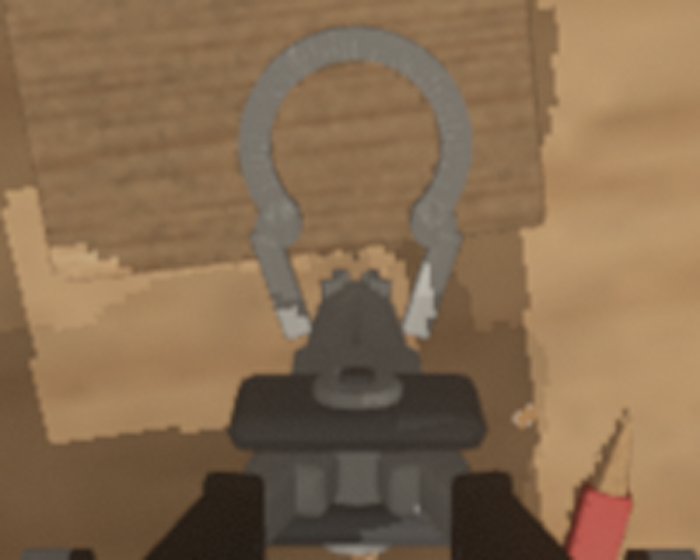

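View pics/s10c.png

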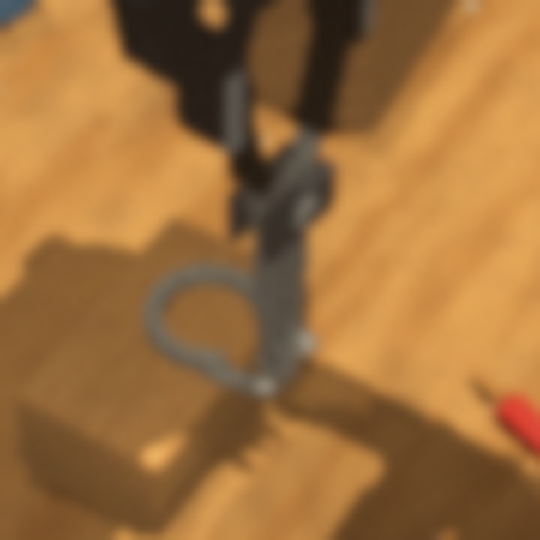

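```bash
python3 - <<'E'
from h import *
from scipy.optimize import least_squares
m,s,im=load('w10')
Rt=rot(s['orientation']);T=s['position']
c=lambda p:np.array([p[0]/3.5+220-.36,p[1]/3.5+150-.36])
inv=lambda u:(u-[220,150])*3.5
def q(p,z=.044): return (Rt.T@(plane(m,c(p),z)-T))[:2]
P=[q(p) for p in [(238,145),(250,90),(290,45),(355,26),(420,45),(462,90),(472,145)]]
r=least_squares(lambda x:np.hypot(*(np.array(P)-x[:2]).T)-x[2],[0,-.03,.022]);print('ring tool',r.x,r.fun.round(4))
o=np.array([q((288,338)),q((305,335)),q((404,333)),q((428,337))]);print('ear ends',o.round(4))
# foot far edge row 273 , tips x 325..388 : ray at feet depths
for dz in (.124,.128,.134):
    print(dz,(q((355,272),T[2]-dz)),q((330,280),T[2]-dz),q((385,280),T[2]-dz))
E
```

```text
ring tool [-0.00133774 -0.03077166  0.0225282 ] [-0.      0.0001  0.     -0.0001 -0.0001  0.0003 -0.0002]
ear ends [[-0.0148  0.008 ]
 [-0.0114  0.0073]
 [ 0.0083  0.0069]
 [ 0.0131  0.0078]]
0.124 [-0.00142496 -0.00696047] [-0.00627186 -0.00536087] [ 0.00438851 -0.00535883]
0.128 [-0.00143404 -0.00592106] [-0.00635391 -0.00429738] [ 0.00446693 -0.00429531]
0.134 [-0.00144767 -0.00436194] [-0.00647697 -0.00270214] [ 0.00458455 -0.00270002]
```

Tips are 32 mm from the ring centre and within 0.5 mm of mid-gap. Squeezing gradually.

>>> {"name": "servo_tool", "arguments": {
  "targets": [
    [[0, 0, 0], 0, 63],
    [[0, 0, 0], 0, 60],
    [[0, 0, 0], 0, 57],
    [[0, 0, 0], 0, 54],
    [[0, 0, 0], 0, 52]
  ]
}}

```text
clock: 11.32
position: [0.4728, 0.0015, 0.1735]
orientation: [-0.0, -0.647, 0.762, -0.0]
contact_force: [-1.0, -2.4, 2.4]
finger_gap: 0.0445
```

```bash
python3 - <<'E'
from h import *
from station import capture,camera_model
m,s,im=snap('w11');print(s['position'],s['orientation'],s['contact_force'],s['finger_gap'])
sc=capture('scene');ms=camera_model('scene')
u=[321,318]
a=cv2.resize(im[150:310,220:420],None,fx=4,fy=3.75,interpolation=cv2.INTER_CUBIC)
b=cv2.resize(sc[u[1]-60:u[1]+30,u[0]-45:u[0]+45],None,fx=6,fy=6,interpolation=cv2.INTER_CUBIC)
cv2.imwrite('pics/w11c.png',a);cv2.imwrite('pics/s11c.png',b)
E
```

```text
[0.47276461 0.00151166 0.17349953] [-2.67806962e-05 -6.47445533e-01  7.62111687e-01 -2.40507571e-04] [-1.02788706 -2.41757646  2.36283933] 0.04449210758563358
```

View pics/w11c.png

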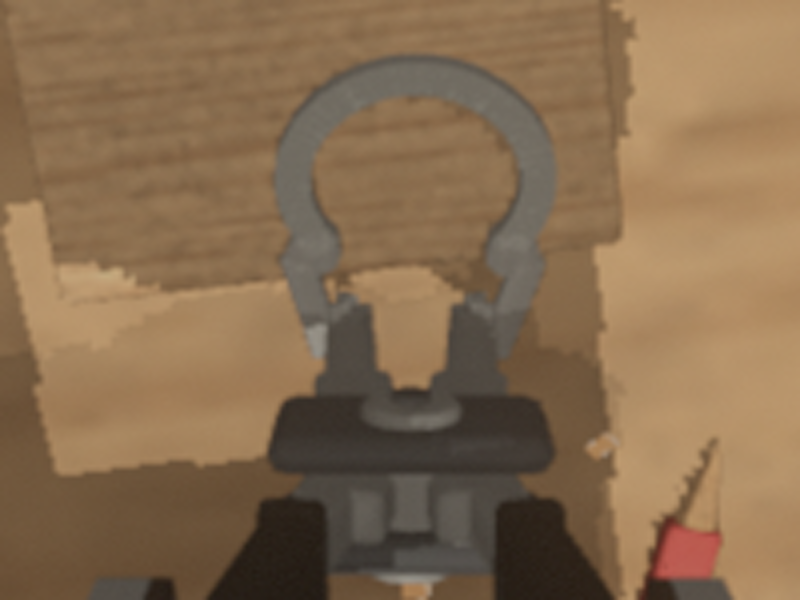

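View pics/s11c.png

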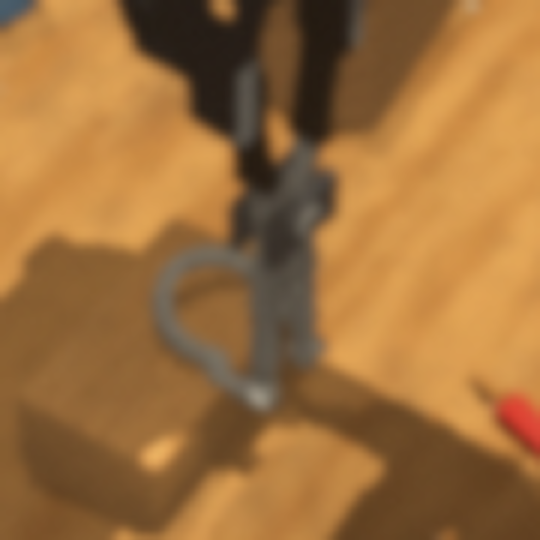

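>>> {"name": "servo_tool", "arguments": {
  "targets": [
    [[0, 0, -0.001], 0, 52],
    [[0, 0, -0.0015], 0, 52],
    [[0, 0, -0.002], 0, 52],
    [[0, 0, -0.002], 0, 50],
    [[0, 0, -0.002], 0, 48]
  ]
}}

```text
clock: 12.05
position: [0.4727, 0.0016, 0.1754]
orientation: [-0.0, -0.647, 0.762, -0.0]
contact_force: [-0.1, -2.1, 1.2]
finger_gap: 0.0412
```

```bash
python3 - <<'E'
from h import *
from station import capture,camera_model
m,s,im=snap('w12');print(s['position'],s['orientation'],s['contact_force'],s['finger_gap'])
sc=capture('scene');ms=camera_model('scene')
u=[321,318]
a=cv2.resize(im[150:310,220:420],None,fx=4,fy=3.75,interpolation=cv2.INTER_CUBIC)
b=cv2.resize(sc[u[1]-60:u[1]+30,u[0]-45:u[0]+45],None,fx=6,fy=6,interpolation=cv2.INTER_CUBIC)
cv2.imwrite('pics/w12c.png',a);cv2.imwrite('pics/s12c.png',b)
E
```

```text
[0.4727172  0.00163624 0.17535729] [-2.64522314e-05 -6.47492555e-01  7.62071768e-01 -1.01334659e-04] [-0.13966781 -2.05566518  1.17043814] 0.041160869555339034
```

View pics/w12c.png

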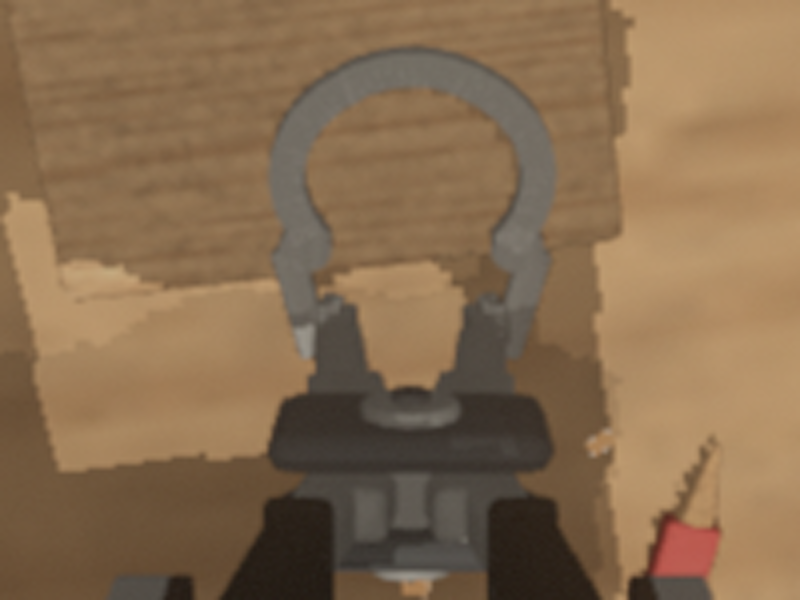

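View pics/s12c.png

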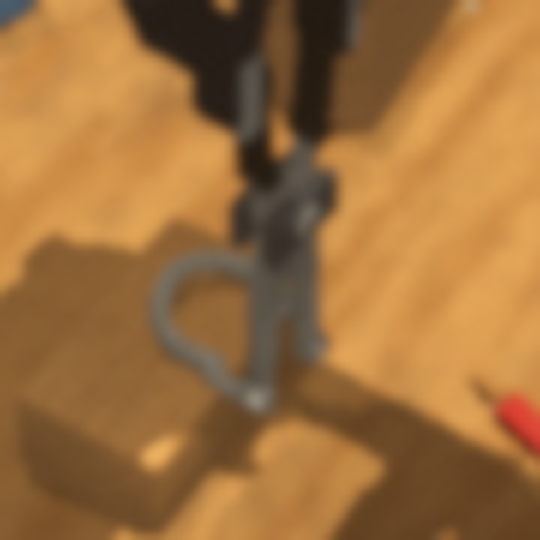

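>>> {"name": "servo_tool", "arguments": {
  "targets": [
    [[0, 0, -0.001], 0, 47],
    [[0, 0, -0.002], 0, 45],
    [[0, 0, -0.003], 0, 43],
    [[0, 0, -0.003], 0, 41],
    [[0, 0, -0.003], 0, 39]
  ]
}}

```text
clock: 12.78
position: [0.4727, 0.0017, 0.1783]
orientation: [-0.0, -0.648, 0.762, -0.0]
contact_force: [-1.0, -1.0, -0.0]
finger_gap: 0.0339
```

```bash
cat >> h.py <<'E'
def look(n,u=(321,318)):
    from station import capture
    m,s,im=snap('w'+n);print(s['position'].round(4),s['orientation'].round(4),s['contact_force'].round(2),s['torque'].round(3),s['finger_gap'].round(4),s['clock'])
    sc=capture('scene')
    a=cv2.resize(im[150:310,220:420],None,fx=4,fy=3.75,interpolation=cv2.INTER_CUBIC)
    b=cv2.resize(sc[u[1]-60:u[1]+30,u[0]-45:u[0]+45],None,fx=6,fy=6,interpolation=cv2.INTER_CUBIC)
    cv2.imwrite(f'pics/w{n}c.png',a);cv2.imwrite(f'pics/s{n}c.png',b)
E
python3 -c "
from h import *
look('13')"
```

```text
Traceback (most recent call last):
  File "h.py", line 26, in look
    m,s,im=snap('w'+n);print(s['position'].round(4),s['orientation'].round(4),s['contact_force'].round(2),s['torque'].round(3),s['finger_gap'].round(4),s['clock'])
                                                                                                                               ^^^^^^^^^^^^^^^^^^^^^
AttributeError: 'float' object has no attribute 'round'
```

```bash
sed -i "s/s\['finger_gap'\].round(4)/round(s['finger_gap'],4)/" h.py
python3 -c "
from h import *
look('13')"
```

```text
[0.4727 0.0017 0.1783] [-1.000e-04 -6.475e-01  7.621e-01 -0.000e+00] [-0.2  -0.09 -0.47] [-0.208  0.102  0.003] 0.0338 12.825
```

View pics/w13c.png

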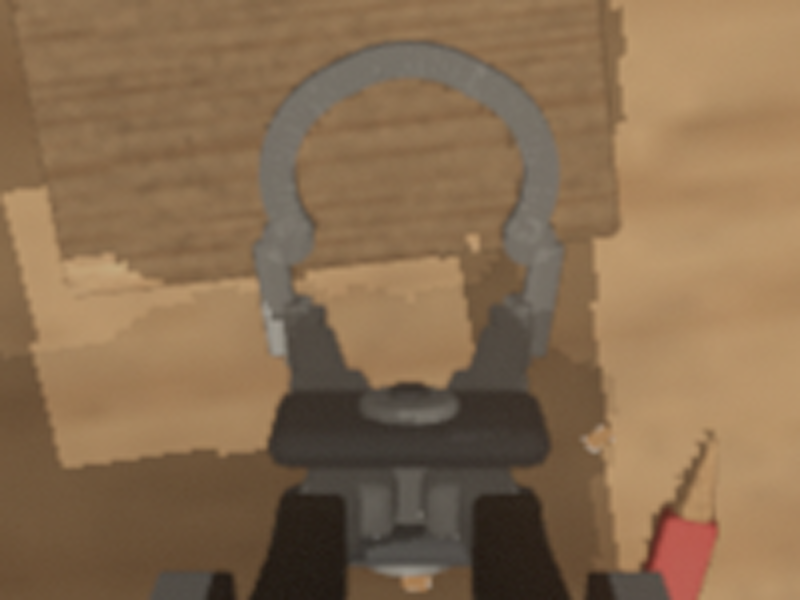

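View pics/s13c.png

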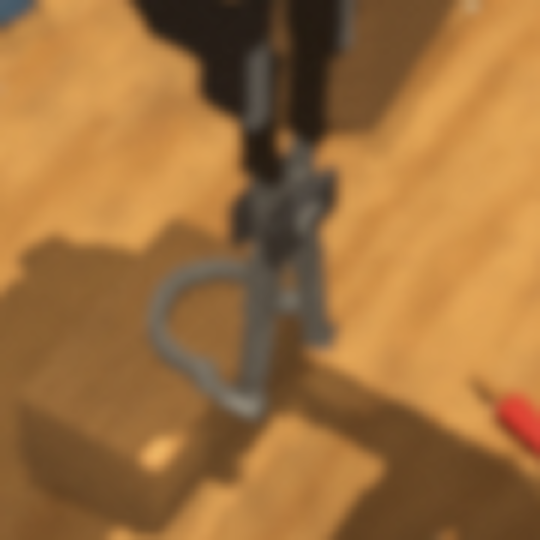

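>>> {"name": "servo_tool", "arguments": {
  "targets": [
    [[0, 0, -0.0005], 0, 37],
    [[0, 0, -0.001], 0, 35],
    [[0, 0, -0.0015], 0, 33],
    [[0, 0, -0.002], 0, 31],
    [[0, 0, -0.002], 0, 30]
  ]
}}

```text
clock: 13.55
position: [0.4727, 0.0017, 0.1803]
orientation: [-0.0, -0.648, 0.762, 0.0]
contact_force: [0.2, 0.8, -1.6]
finger_gap: 0.0258
```

>>> {"name": "servo_tool", "arguments": {
  "targets": [
    [[0, 0, 0], 0, 29.5],
    [[0, 0, 0], 0, 29],
    [[0, 0, 0], 0, 29],
    [[0, 0, 0], 0, 29],
    [[0, 0, 0], 0, 29]
  ]
}}

```text
clock: 14.18
position: [0.4727, 0.0017, 0.1803]
orientation: [-0.0, -0.648, 0.762, 0.0]
contact_force: [0.7, -0.9, -2.7]
finger_gap: 0.0252
```

```bash
python3 -c "
from h import *
look('14')"
```

```text
[0.4727 0.0017 0.1803] [-0.     -0.6475  0.7621  0.    ] [ 0.67 -0.85 -2.74] [-0.047  0.025 -0.009] 0.0252 14.175
```

View pics/w14c.png

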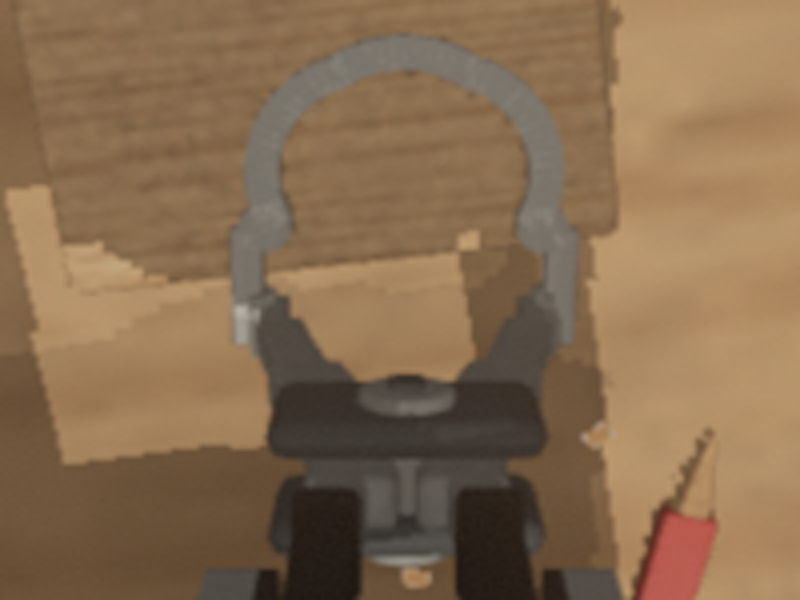

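View pics/s14c.png

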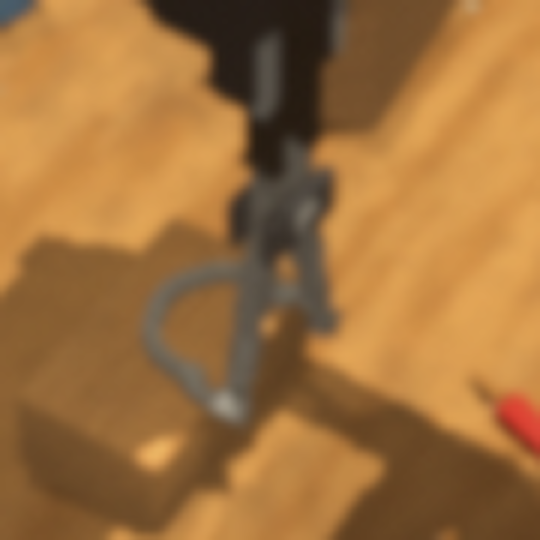

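Ring fully spread (gap 25.2 mm at the stop) and both notches are engaged. Lifting.

>>> {"name": "servo_tool", "arguments": {
  "targets": [
    [[0, 0, -0.003], 0, 29],
    [[0, 0, -0.012], 0, 29],
    [[0, 0, -0.03], 0, 29],
    [[0, 0, -0.05], 0, 29],
    [[0, 0, -0.062], 0, 29]
  ]
}}

```text
clock: 14.9
position: [0.473, 0.0017, 0.2445]
orientation: [0.001, -0.647, 0.762, -0.001]
contact_force: [-0.0, 0.4, -2.9]
finger_gap: 0.025
```

```bash
python3 -c "
from h import *
look('15',(321,300))"
```

```text
[0.473  0.0017 0.2445] [ 7.000e-04 -6.475e-01  7.621e-01 -7.000e-04] [-0.03  0.39 -2.9 ] [-0.014  0.016  0.008] 0.025 14.9
```

View pics/w15c.png

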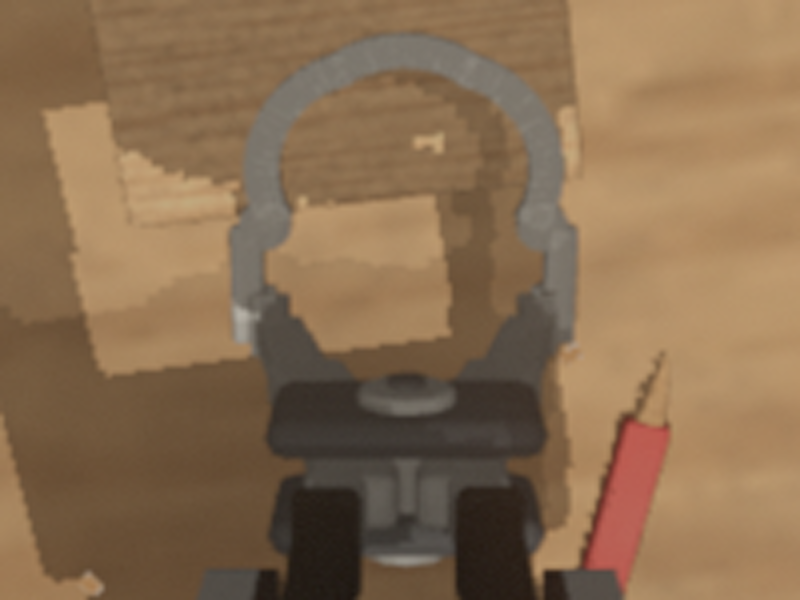

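View pics/s15c.png

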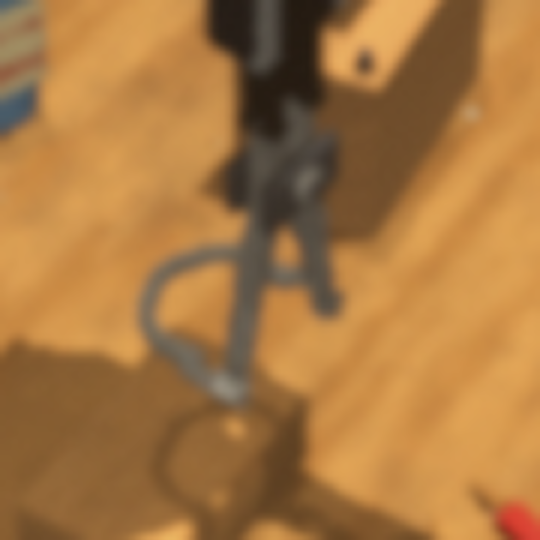

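```bash
python3 - <<'E'
from h import *
m,s,im=load('w15')
Rt=rot(s['orientation']);T=s['position']
c=lambda p:np.array([p[0]/4+220-.375,p[1]/3.75+150-.37])
def q(p,z): return (Rt.T@(plane(m,c(p),T[2]-z)-T))[:2]
for z in (.1325,.1363):
    a=q((405,33),z);b=q((405,72),z);l=q((246,165),z);r=q((564,165),z);li=q((282,170),z);ri=q((526,170),z)
    print(z,'rear out/in',a.round(4),b.round(4),'lat out',l.round(4),r.round(4),(l+r)[0]/2,'in',li[0],ri[0],'width out',r[0]-l[0],'ears',q((230,230),z).round(4),q((580,230),z).round(4),'ear end',q((245,345),z),q((565,345),z))
    print(' bore y',a[1]+.0265,b[1]+.0205)
E
```

```text
0.1325 rear out/in [-0.0015 -0.052 ] [-0.0016 -0.0452] lat out [-0.0287 -0.0285] [ 0.0255 -0.0285] -0.0015676999305740107 in -0.02255200760591349 0.01907302578829212 width out 0.05419480454559081 ears [-0.0318 -0.0164] [ 0.0286 -0.0164] ear end [-0.02986177  0.00565075] [0.02666021 0.00565782]
 bore y -0.025497004109227613 -0.02466978669958599
0.1363 rear out/in [-0.0016 -0.0517] [-0.0016 -0.0447] lat out [-0.0291 -0.0278] [ 0.0259 -0.0278] -0.0015779168865023528 in -0.022852764085026206 0.019348591270427543 width out 0.054945162046793984 ears [-0.0322 -0.0156] [ 0.029  -0.0156] ear end [-0.03026373  0.00678146] [0.02704083 0.00678862]
 bore y -0.025164459607742534 -0.024242715539344224
```

```bash
python3 - <<'E'
from h import *
from station import camera_model
m,s,im=load('w15');ms=camera_model('scene')
Rt=rot(s['orientation']);T=s['position']
c=lambda p:np.array([p[0]/4+220-.375,p[1]/3.75+150-.37])
d=lambda p:np.array([p[0]/6+321-45-.42,p[1]/6+300-60-.42])
for a,b in (((243,325),(228,385)),((245,345),(236,400)),((240,310),(220,378))):
    P,e=tri(m,c(a),ms,d(b));print(P,e,Rt.T@(P-T))
# tilt ring rear: outermost left of ring in scene?
E
```

```text
[0.47516556 0.03077228 0.11183289] 0.0030111054629999197 [-0.02903665  0.00284854  0.13265057]
[0.47078158 0.03203577 0.10837084] 0.0018647721237220582 [-0.02957484  0.00738566  0.13610403]
[0.47839737 0.03050314 0.11315824] 0.003125578281088115 [-0.02929324 -0.00038685  0.13133149]
```

>>> {"name": "servo_tool", "arguments": {
  "targets": [
    [[-0.009, 0, 0], 0, 29],
    [[-0.032, -0.001, 0], 0, 29],
    [[-0.06, -0.002, 0], 0, 29],
    [[-0.09, -0.003, 0], 0, 29],
    [[-0.12, -0.005, 0], 0, 29]
  ]
}}

```text
clock: 15.62
position: [0.4968, 0.1208, 0.2414]
orientation: [-0.0, -0.648, 0.762, 0.0]
contact_force: [1.2, -0.1, -2.7]
finger_gap: 0.0254
```

>>> {"name": "servo_tool", "arguments": {
  "targets": [
    [[-0.03, -0.001, 0], 0, 29],
    [[-0.06, -0.002, 0], 0, 29],
    [[-0.085, -0.003, 0], 0, 29],
    [[-0.101, -0.004, 0], 0, 29],
    [[-0.106, -0.004, 0], 0, 29]
  ]
}}

```text
clock: 16.25
position: [0.5179, 0.224, 0.2417]
orientation: [-0.001, -0.648, 0.762, 0.0]
contact_force: [-0.8, 0.3, -2.8]
finger_gap: 0.025
```

```bash
python3 -c "
from h import *
look('16',(229,365))"
```

```text
[0.5179 0.224  0.2417] [-5.000e-04 -6.478e-01  7.618e-01  2.000e-04] [-0.84  0.29 -2.81] [-0.024 -0.004  0.014] 0.025 16.25
```

View pics/w16c.png

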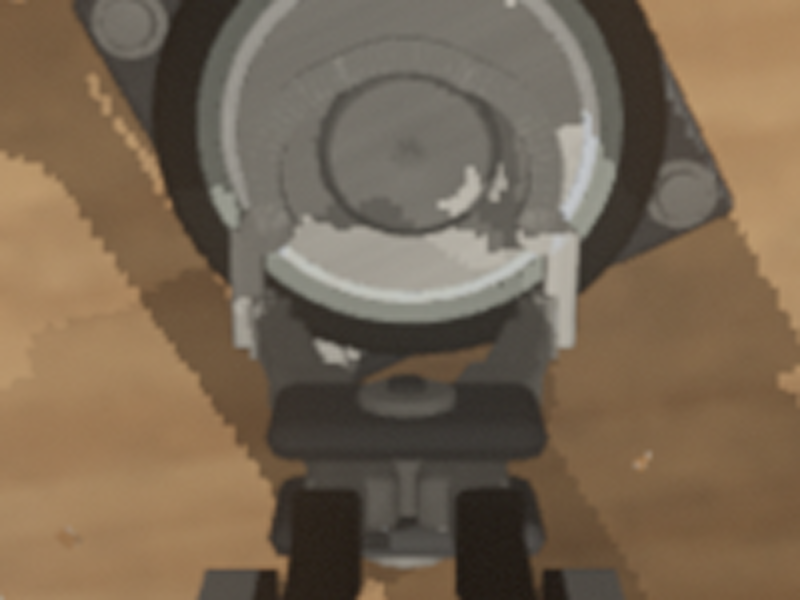

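View pics/s16c.png

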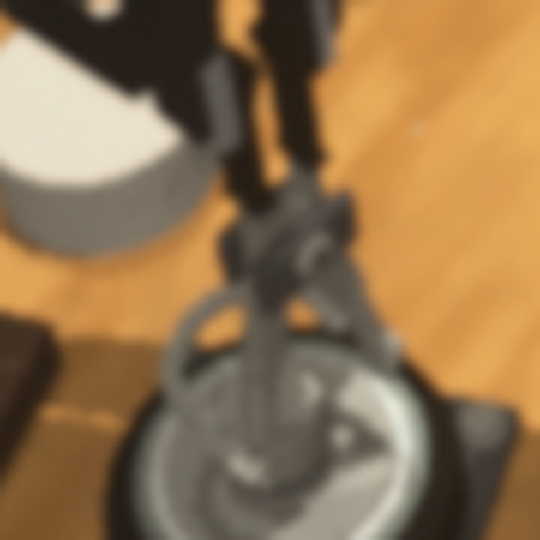

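```bash
python3 - <<'E'
from h import *
m,s,im=load('w16')
Rt=rot(s['orientation']);T=s['position']
c=lambda p:np.array([p[0]/4+220-.375,p[1]/3.75+150-.37])
def w(p,z): return plane(m,c(p),z)
for p in ((408,150),(408,153)):
    P=w(p,.079);print(P,(Rt.T@(P-T)).round(4))
print('rear',(Rt.T@(w((405,34),T[2]-.135)-T)).round(4),[ (Rt.T@(w(p,T[2]-.135)-T)).round(4)[0] for p in ((231,240),(580,240),(282,170),(526,170))])
print('axle edges',[(Rt.T@(w(p,.079)-T)).round(4) for p in ((320,152),(498,152),(408,72),(408,234))])
a=cv2.resize(im[140:260,260:390],None,fx=6,fy=5,interpolation=cv2.INTER_CUBIC)
cv2.imwrite('pics/w16d.png',cv2.convertScaleAbs(a,alpha=1.8,beta=-40))
E
```

```text
[0.54390963 0.22075429 0.079     ] [-0.0011 -0.0263  0.1626]
[0.5433117 0.2208519 0.079    ] [-0.0011 -0.0257  0.1626]
rear [-0.0015 -0.0516  0.135 ] [np.float64(-0.0319), np.float64(0.029), np.float64(-0.0227), np.float64(0.0193)]
axle edges [array([-0.0177, -0.0259,  0.1626]), array([ 0.0159, -0.0259,  0.1626]), array([-0.001 , -0.0418,  0.1626]), array([-0.0011, -0.0091,  0.1627])]
```

View pics/w16d.png

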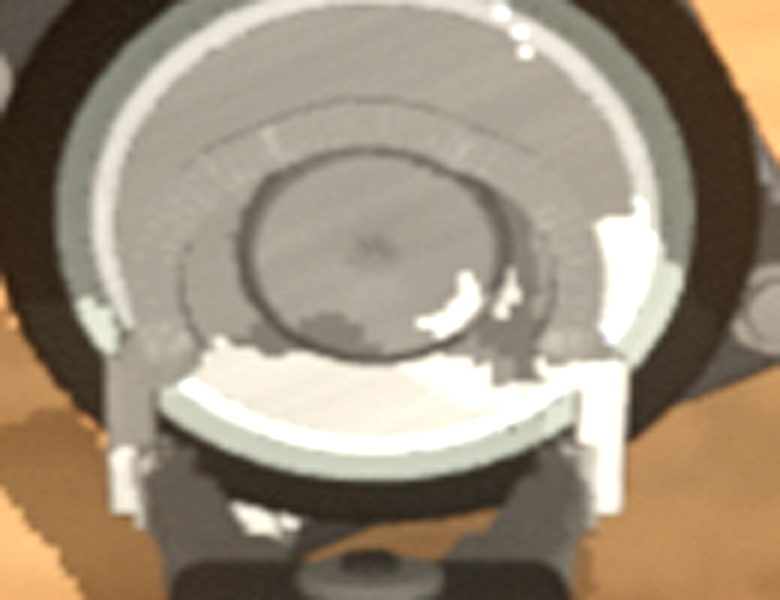

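Axle centre is at crop (408,151), i.e. tool (-1.0,-25.9) mm; the bore centre is at (-1.6,-25.0) mm. Nudging over by that, then going partway down.

>>> {"name": "servo_tool", "arguments": {
  "targets": [
    [[0.0005, -0.0005, 0.002], 0, 29],
    [[0.0005, -0.001, 0.008], 0, 29],
    [[0.0005, -0.001, 0.014], 0, 29],
    [[0.0005, -0.001, 0.017], 0, 29],
    [[0.0005, -0.001, 0.018], 0, 29]
  ]
}}

```text
clock: 16.98
position: [0.5189, 0.2226, 0.2241]
orientation: [-0.0, -0.647, 0.762, 0.0]
contact_force: [-0.2, 0.7, -1.5]
finger_gap: 0.0253
```

```bash
python3 -c "
from h import *
look('17',(229,365))
m,s,im=load('w17')
a=cv2.resize(im[140:260,260:390],None,fx=6,fy=5,interpolation=cv2.INTER_CUBIC)
cv2.imwrite('pics/w17d.png',cv2.convertScaleAbs(a,alpha=1.8,beta=-40))
"
```

```text
[0.5189 0.2226 0.2241] [-1.000e-04 -6.475e-01  7.621e-01  0.000e+00] [-0.19  0.7  -1.47] [ 0.021 -0.012  0.002] 0.0253 16.975
```

View pics/w17d.png

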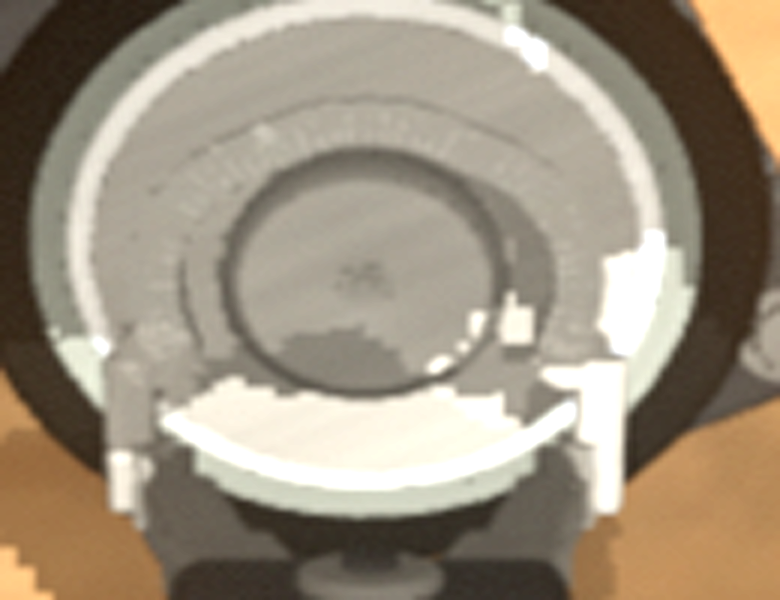

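View pics/s17c.png

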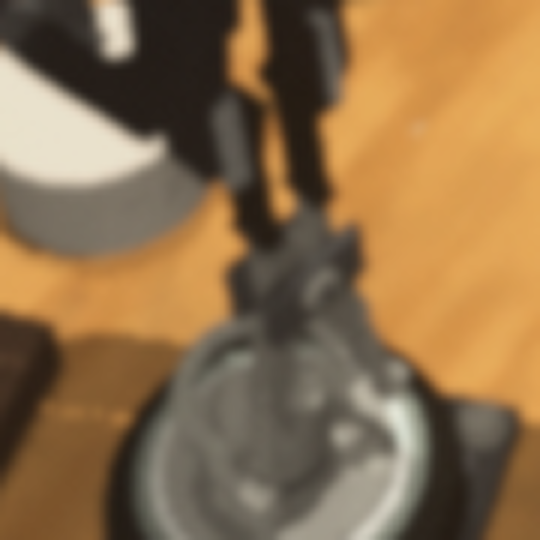

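```bash
cat > ax.py <<'E'
from h import *
def ax(n,dot,rear,ears):
    m,s,im=load(n);Rt=rot(s['orientation']);T=s['position']
    c=lambda p:np.array([p[0]/6+260-.42,p[1]/5+140-.4])
    w=lambda p,z:(Rt.T@(plane(m,c(p),z)-T)).round(4)
    print('axle',w(dot,.079))
    for d in (.133,.136):
        print('rear out',w(rear,T[2]-d)[:2],'bore y',w(rear,T[2]-d)[1]+.0265,'ears mid x',[w(e,T[2]-d)[0] for e in ears],np.mean([w(e,T[2]-d)[0] for e in ears]))
E
python3 -c "
from ax import *
ax('w17',(362,278),(368,97),((106,400),(626,400)))
ax('w16',(372,248),(368,97),((106,400),(626,400)))"
```

```text
axle [-0.0023 -0.0252  0.1451]
rear out [-0.0015 -0.0516] bore y -0.0251 ears mid x [np.float64(-0.0319), np.float64(0.0284)] -0.001749999999999998
rear out [-0.0015 -0.0513] bore y -0.0248 ears mid x [np.float64(-0.0323), np.float64(0.0287)] -0.0018000000000000013
axle [-0.0011 -0.0266  0.1626]
rear out [-0.0015 -0.0516] bore y -0.0251 ears mid x [np.float64(-0.0319), np.float64(0.0284)] -0.001749999999999998
rear out [-0.0015 -0.0513] bore y -0.0248 ears mid x [np.float64(-0.0323), np.float64(0.0287)] -0.0018000000000000013
```

Centred to about 0.5 mm. Continuing down over the axle end.

>>> {"name": "servo_tool", "arguments": {
  "targets": [
    [[-0.0005, 0, 0.002], 0, 29],
    [[-0.0005, 0, 0.007], 0, 29],
    [[-0.0005, 0, 0.012], 0, 29],
    [[-0.0005, 0, 0.015], 0, 29],
    [[-0.0005, 0, 0.016], 0, 29]
  ]
}}

```text
clock: 17.7
position: [0.519, 0.2231, 0.208]
orientation: [-0.0, -0.647, 0.762, 0.0]
contact_force: [0.4, -0.6, -2.0]
finger_gap: 0.0248
```

```bash
python3 -c "
from h import *
look('18',(229,365))
m,s,im=load('w18')
a=cv2.resize(im[140:260,260:390],None,fx=6,fy=5,interpolation=cv2.INTER_CUBIC)
cv2.imwrite('pics/w18d.png',cv2.convertScaleAbs(a,alpha=1.8,beta=-40))
"
```

```text
[0.519  0.2231 0.208 ] [-2.000e-04 -6.475e-01  7.621e-01  1.000e-04] [ 0.41 -0.63 -2.04] [ 0.001 -0.    -0.017] 0.0248 17.7
```

View pics/w18d.png

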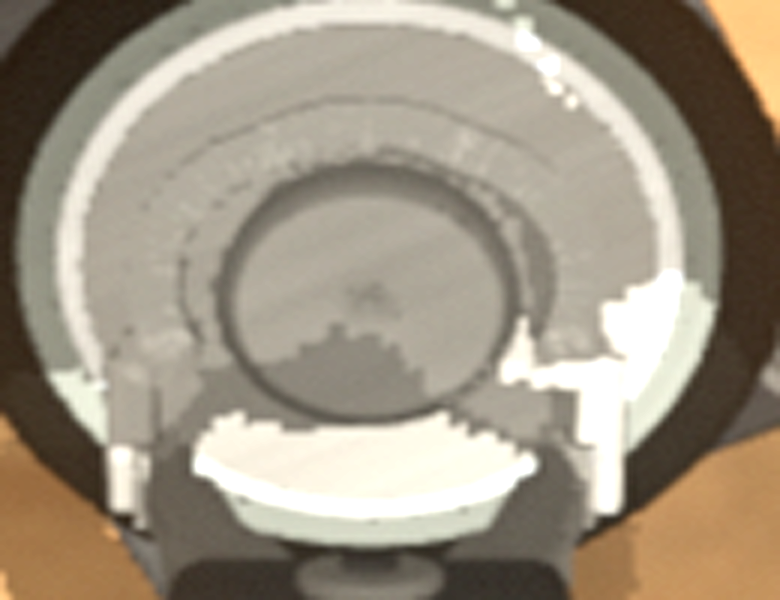

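View pics/s18c.png

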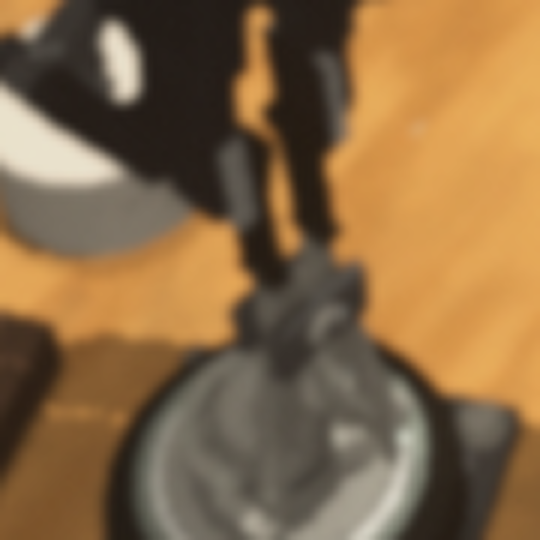

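```bash
python3 -c "
from ax import *
ax('w18',(368,293),(368,97),((106,400),(626,400)))
m,s,im=load('w18');Rt=rot(s['orientation']);T=s['position']
c=lambda p:np.array([p[0]/6+260-.42,p[1]/5+140-.4])
print([(Rt.T@(plane(m,c(p),.079)-T)).round(4) for p in ((217,295),(520,295),(368,162),(368,420))])
a=cv2.resize(im[155:235,285:370],None,fx=9,fy=7,interpolation=cv2.INTER_CUBIC)
cv2.imwrite('pics/w18e.png',cv2.convertScaleAbs(a,alpha=2.6,beta=-150))
"
```

```text
axle [-0.0015 -0.026   0.129 ]
rear out [-0.0015 -0.0516] bore y -0.0251 ears mid x [np.float64(-0.0319), np.float64(0.0284)] -0.001749999999999998
rear out [-0.0015 -0.0513] bore y -0.0248 ears mid x [np.float64(-0.0323), np.float64(0.0287)] -0.0018000000000000013
[array([-0.0185, -0.0257,  0.129 ]), array([ 0.0156, -0.0257,  0.129 ]), array([-0.0015, -0.0435,  0.129 ]), array([-0.0015, -0.0083,  0.129 ])]
```

View pics/w18e.png

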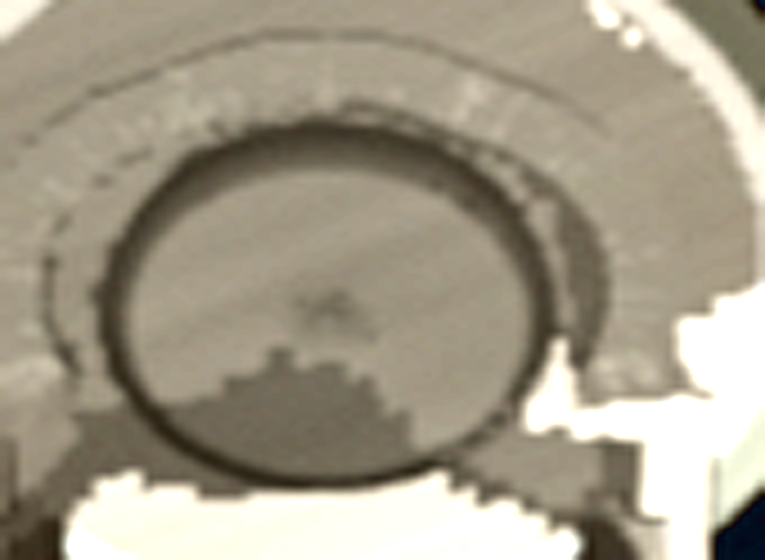

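Ring inner edge to axle gaps: left 58, right 53 (9×), and only 15 (7×, about 1.4 mm) at the rear. Shifting 0.9 mm rearward before going on down.

>>> {"name": "servo_tool", "arguments": {
  "targets": [
    [[0, -0.0009, 0], 0, 29],
    [[0, -0.0009, 0.003], 0, 29],
    [[0, -0.0009, 0.007], 0, 29],
    [[0, -0.0009, 0.01], 0, 29],
    [[0, -0.0009, 0.012], 0, 29]
  ]
}}

```text
clock: 18.42
position: [0.5199, 0.223, 0.196]
orientation: [-0.0, -0.648, 0.762, 0.0]
contact_force: [1.0, -1.0, -2.0]
finger_gap: 0.0251
```

>>> {"name": "servo_tool", "arguments": {
  "targets": [
    [[0, 0, 0.0005], 0, 29],
    [[0, 0, 0.001], 0, 29],
    [[0, 0, 0.0015], 0, 29],
    [[0, 0, 0.002], 0, 29],
    [[0, 0, 0.002], 0, 29]
  ]
}}

```text
clock: 19.05
position: [0.5199, 0.223, 0.1943]
orientation: [-0.0, -0.648, 0.762, 0.0]
contact_force: [0.2, -0.2, -2.0]
finger_gap: 0.0252
```

```bash
python3 -c "
from h import *
look('19',(229,365))
m,s,im=load('w19')
a=cv2.resize(im[155:250,285:370],None,fx=9,fy=6.3,interpolation=cv2.INTER_CUBIC)
cv2.imwrite('pics/w19e.png',cv2.convertScaleAbs(a,alpha=2.2,beta=-90))
"
```

```text
[0.5199 0.223  0.1943] [-0.     -0.6475  0.762   0.    ] [ 0.24 -0.2  -2.04] [-0.023  0.072  0.003] 0.0252 19.05
```

View pics/w19e.png

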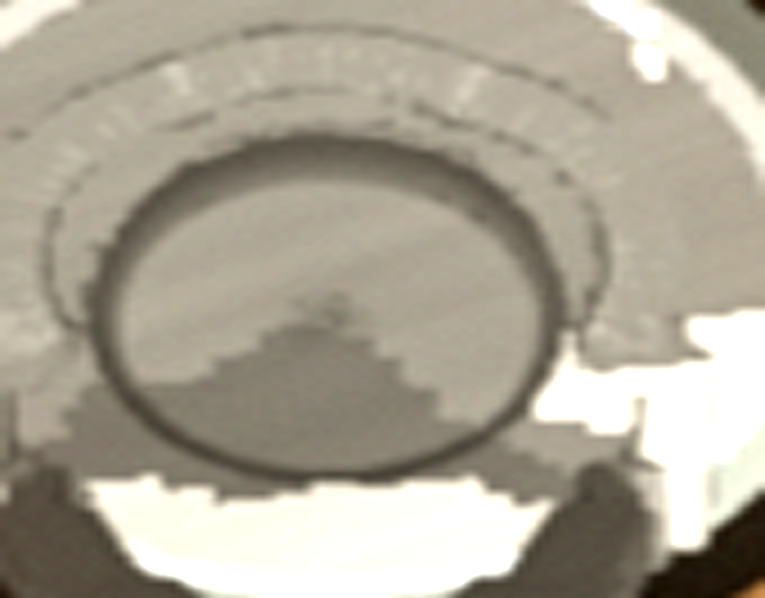

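View pics/s19c.png

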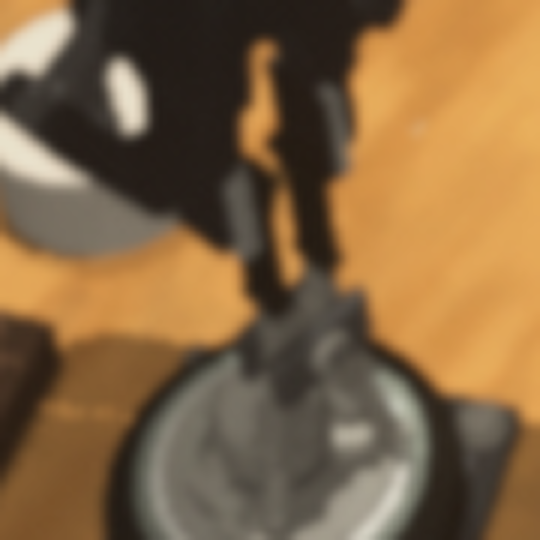

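>>> {"name": "servo_tool", "arguments": {
  "targets": [
    [[0, 0, 0.0004], 0, 29],
    [[0, 0, 0.0008], 0, 29],
    [[0, 0, 0.0012], 0, 29],
    [[0, 0, 0.0015], 0, 29],
    [[0, 0, 0.0015], 0, 29]
  ]
}}

```text
clock: 19.77
position: [0.52, 0.223, 0.1931]
orientation: [0.0, -0.648, 0.762, -0.0]
contact_force: [-0.1, 0.4, 2.0]
finger_gap: 0.0251
```

>>> {"name": "servo_tool", "arguments": {
  "targets": [
    [[0, 0, 0.0003], 0, 29],
    [[0, 0, 0.0006], 0, 29],
    [[0, 0, 0.0008], 0, 29],
    [[0, 0, 0.001], 0, 29],
    [[0, 0, 0.001], 0, 29]
  ]
}}

```text
clock: 20.4
position: [0.5203, 0.2231, 0.1927]
orientation: [0.001, -0.647, 0.762, -0.0]
contact_force: [-0.9, 1.7, 7.9]
finger_gap: 0.025
```

```bash
python3 -c "
from h import *
look('20',(229,365))
m,s,im=load('w20')
a=cv2.resize(im[140:260,260:390],None,fx=6,fy=5,interpolation=cv2.INTER_CUBIC)
cv2.imwrite('pics/w20d.png',cv2.convertScaleAbs(a,alpha=2.2,beta=-90))
"
```

```text
[0.5203 0.2231 0.1927] [ 7.000e-04 -6.475e-01  7.621e-01 -3.000e-04] [-0.93  1.73  7.86] [0.091 0.007 0.027] 0.025 20.4
```

View pics/w20d.png

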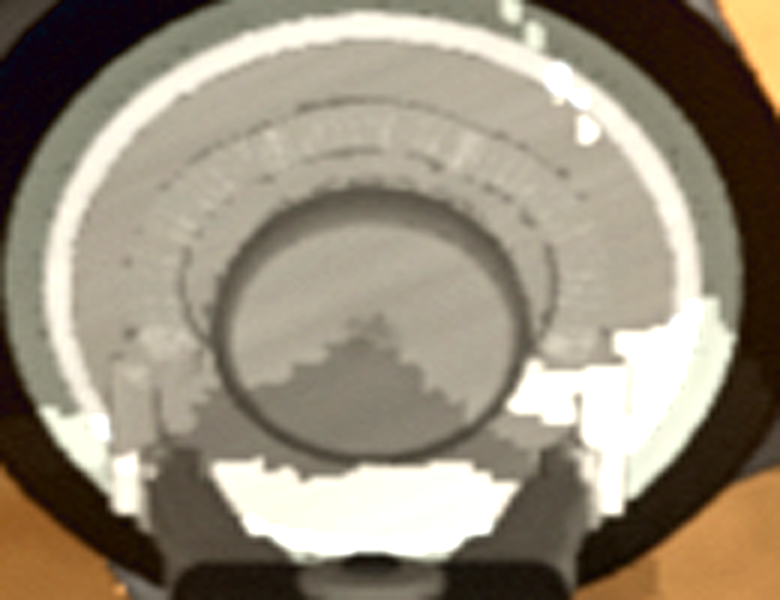

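>>> {"name": "servo_tool", "arguments": {
  "targets": [
    [[0, 0, -0.0008], 0, 29],
    [[0, 0, -0.0014], 0, 29],
    [[0, 0, -0.0018], 0, 29],
    [[0, 0, -0.0018], 0, 29],
    [[0, 0, -0.0018], 0, 29]
  ]
}}

```text
clock: 21.12
position: [0.5199, 0.2229, 0.1934]
orientation: [-0.0, -0.647, 0.762, 0.0]
contact_force: [0.1, 0.3, -0.0]
finger_gap: 0.0252
```

```bash
python3 -c "
from h import *
look('21',(229,365))
m,s,im=load('w21')
a=cv2.resize(im[140:260,260:390],None,fx=6,fy=5,interpolation=cv2.INTER_CUBIC)
cv2.imwrite('pics/w21d.png',cv2.convertScaleAbs(a,alpha=2.2,beta=-90))
from ax import *
ax('w21',(370,320),(368,97),((108,400),(626,400)))
Rt=rot(s['orientation']);T=s['position']
c=lambda p:np.array([p[0]/6+260-.42,p[1]/5+140-.4])
print([(Rt.T@(plane(m,c(p),.078)-T)).round(4)[:2] for p in ((215,325),(528,325),(368,186),(368,460))])
print('ring in',[(Rt.T@(plane(m,c(p),T[2]-.1355)-T)).round(4)[:2] for p in ((181,275),(556,275),(368,148))])
"
```

```text
[0.5199 0.2229 0.1934] [-2.000e-04 -6.475e-01  7.621e-01  0.000e+00] [ 0.08  0.35 -0.  ] [ 0.045  0.012 -0.004] 0.0252 21.125
axle [-0.0013 -0.0252  0.1144]
rear out [-0.0015 -0.0516] bore y -0.0251 ears mid x [np.float64(-0.0317), np.float64(0.0284)] -0.0016499999999999987
rear out [-0.0015 -0.0513] bore y -0.0248 ears mid x [np.float64(-0.032), np.float64(0.0287)] -0.0016500000000000004
[array([-0.0179, -0.0243]), array([ 0.0157, -0.0243]), array([-0.0015, -0.0421]), array([-0.0015, -0.0063])]
ring in [array([-0.023 , -0.0273]), array([ 0.0201, -0.0273]), array([-0.0015, -0.0446])]
```

View pics/w21d.png

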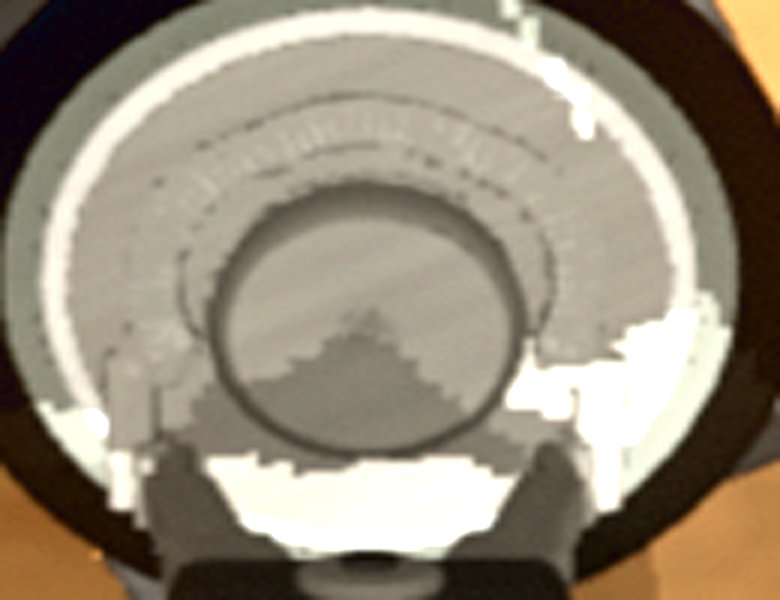

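View pics/s21c.png

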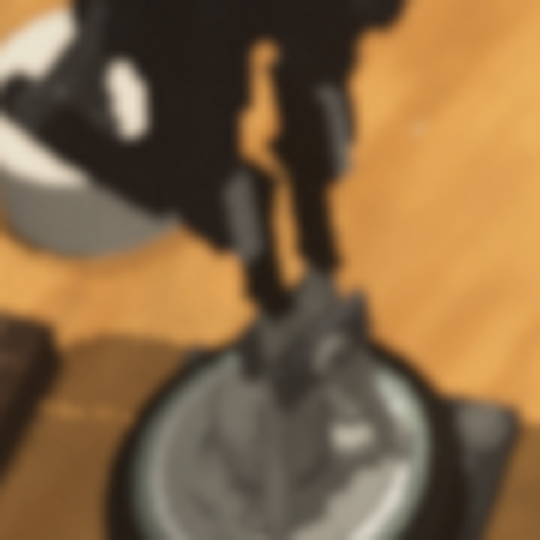

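Feet rest lightly on the washer (Fz ≈ 0 N against -2 N hanging free). The ring is clear of the axle all round, and the bore and axle centres agree to within about 1 mm. Handing in.

```bash
python3 -c "
from station import *
print(job_done())"
```

```text
the job is handed in; nothing more can be done
None
```

The snap ring is held spread round the axle at the groove, ready for you to check. The job was handed in at about 21 s of the 43 s allowed. The pliers came up out of the tool block, their closed tips went into the ring gap, and the handles were squeezed in steps before the ring was lifted and slid down the axle.

**Last checks**
- **Squeeze:** the finger gap is 25.2 mm. The ring's ears measure about 60 mm over their outsides, which fits notches 51 mm apart at the stop.
- **Level:** the feet touch the washer lightly, with about 2 N of the pliers' weight resting on it. By your description that puts the ring level with the groove.
- **Centring:** the bore and axle centres agree to about 0.5 mm sideways. Front to back they agree within about 1 mm, against 2.5 mm of clearance. A gap shows at the sides and rear of the ring.
- **Bystanders:** the moves kept clear of the oil bottle, the tin and the tape roll.

**What went wrong or disagreed**
- After the first move toward the ring, the pliers had swung about 6° in the pads. I righted them with a light touch on the far face of the tool block and moved more gently afterwards.
- During the first part of the squeeze the ears were pressed down with about 3 N, so I raised the arm in small steps while finishing the squeeze.
- Finding the washer took one brief push of about 10 N on the feet, which I then backed off.
- The front-to-back estimates of the axle centre differed by about 1 mm between methods. The top camera's first estimate of the axle was 5 mm off the wrist camera's, and I used the wrist camera's.

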